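# Open up a waveguide power divider and fit its coax adapter

### The arm

A 6-joint arm with a two-finger parallel gripper is mounted at the origin on the work surface. World frame = base frame: x ahead of the robot, y to its left, z up, the work surface at z = 0. Lengths are in m, angles in rad, forces in N, time in s.
With the tool pointing down it reaches from about 0.375 to 0.925 m from the base axis. Payload 5.7 kg.
Tool frame: the origin (TCP) lies between the finger pads; the fingertips stand tip_reach ahead of it and the grasp point (between the pads) lies 8 mm behind it (tip_reach is the distance from the TCP to the fingertips, in m); x points along the fingers, z is the direction in which the jaws open and shut, and the axes are right-handed (so a half turn about x gives the same grasp; the last joint's range is limited). The gripper opens to 88 mm and grips with 3 to 60 N. Pads are 20 mm wide; open, the fingers measure 115 mm over their backs; the gripper's body (75 mm by 178 mm) begins 61 mm behind the grasp point.
Start: joints at [-1.22, 0.359, 1.51, -0, 1.272, -0.115], TCP at [0.269, -0.536, 0.234] pointing down, gripper open.
Joint ranges: [-2.97, 2.97], [-1.01, 2.36], [0.21, 2.38], [-0.96, 4.11], [0.2, 2.71], [-2.98, 2.98]. Speed limits (rad/s): [2.39, 2.39, 3.14, 3.14, 3.14, 3.14].

### API

Orientations are given as a 3x3 rotation matrix whose columns are the frame's x, y, z axes.
In Python, from bench import observe, grab_frame, sign_off, tip_reach gives the robot as it stands.
- The arm moves only by the tool play_rows, never from a script. Its argument "commands" is one flat list of numbers, 7 for each row, row after row: the shift along the tool's x, y, z in mm, then the turn, a rotation vector about the tool's x, y, z in rad, then the closure, from -1 (fully open) to 1 (shut), so that 0 is half open. A call has 1 to 5 rows; each row shifts and turns the commanded pose from where the row before left it, along the tool's axes as they then stand; what a row does not reach is not made up. A row lasts 1/12 s, in which the tool goes at most 41.7 mm and 7.16 degrees, less where a joint would pass 70% of its speed; a pose out of reach is approached as far as the arm can. A call with a gripper value outside its range is refused whole. The fingers move at their own pace and stop on an object; "squeeze" is the grip in N (left out, the last holds). Time passes only in rows, so rows that do not move let the fingers close. It gives the time, the measured TCP pose, the force and the opening at its end, in the units of the state.
- observe(): the state, without advancing time (a new reading comes with each control period).
- grab_frame(name): name is "scene" or "top"; returns a dict with "color" (384x512x3 uint8, red, green, blue), "fx", "fy", "cx", "cy" (pixels), "world_to_cam" (4x4, takes a point from world to camera coordinates). Camera axes: x right, y down, z forward; pixel columns grow to the right and rows downward; lengths in m; the calibration is good to about 2 mm. A picture is of the moment at which its call begins. There is no depth.
- sign_off(): hands the job in, once; it reports no verdict.
The state is a dict: "t": time; "joint_pos": joint angles; "dq": joint speeds; "effort": joint torques, N m; "eef_pos": TCP position; "tcp_rot": TCP orientation; "wrist_force": force on the tool from outside, world axes, zero at the start; "wrist_torque": the same for the moment, N m; "opening": finger opening in m.
Only numpy, scipy, OpenCV 4.12 (cv2) and the standard library are available. Lean on these libraries where they do the work, as an engineer would, in place of code of your own. Each camera call takes 0.05 s, during which the arm holds its last target.

### The job

Get the waveguide power divider ready for measurement: pull every dust plug that is still in its ports and lay them in the clear tray; they are a tight press fit and the divider is not screwed down, so rock each one back and forth as you draw it out, without lifting, tipping or dragging the divider. Then fit the coax adapter flush onto the port with the two guide dowels, which it does only one way round, and push the locking pin down through the matching holes of the two flanges as far as its collar. Leave the other tools and parts on the bench alone.

Things in the scene. Friction and masses are not known exactly. Their poses are not given: they have to be found in the camera images.
- divider: aluminium waveguide power divider on a 150 (x) x 320 (y) mm base plate, 1.8 kg, loose on four rubber feet. Origin: bench level under its middle; x the short way, y along the ports, z up. Three ports face up, 105 mm apart along y; each flange 64 (x) x 89 (y) x 10 mm, upper face 90 mm above the bench, opening 26 (x) x 48 (y) mm
- port_a (a point): centre of the upper flange face of the port at the divider's +y end. In every port, 9 mm below the face, sprung strips in the two long walls (+x and -x) press on the plug's stem with 24 N each; a straight pull takes about 29 N, more than the divider weighs. Rocking about the divider's y by 10 deg either way, rising 1.5 to 2 mm a swing, works it out; free once 17 mm up
- port_b (a point): the same of the middle port. In every port the first swing pries one edge of the cap up by about 3 mm, the other edge bearing on the flange
- port_c (a point): the same of the port at the -y end, the one with two steel guide dowels, 7 mm thick and 14 mm high with pointed tops, at x -22, y +34 and -34 mm from this point (divider axes)
- lock_hole (a point): mouth of the 11 mm through hole in port_c's flange (x +22, y +34 mm from port_c), at the flange face; free space below it
- plug_a: black dust plug, 65 mm tall, 50 g. Origin: centre of the underside of its cap, z up out of the port, x the short way. Cap 30 (x) x 58 (y) x 5 mm, z 0 to 5; blade to grip 12 (x) x 44 (y) mm, z 5 to 39; stem 20 (x) x 44 (y) x 26 mm, below the cap. Starts pressed into port_a, cap on the flange, axes as the divider's. None if that port starts open. Once out it may lie on its side
- plug_b: black dust plug, 65 mm tall, 50 g. Origin: centre of the underside of its cap, z up out of the port, x the short way. Cap 30 (x) x 58 (y) x 5 mm, z 0 to 5; blade to grip 12 (x) x 44 (y) mm, z 5 to 39; stem 20 (x) x 44 (y) x 26 mm, below the cap. Starts pressed into port_b, cap on the flange, axes as the divider's. None if that port starts open. Once out it may lie on its side
- plug_c: black dust plug, 65 mm tall, 50 g. Origin: centre of the underside of its cap, z up out of the port, x the short way. Cap 30 (x) x 58 (y) x 5 mm, z 0 to 5; blade to grip 12 (x) x 44 (y) mm, z 5 to 39; stem 20 (x) x 44 (y) x 26 mm, below the cap. Starts pressed into port_c, cap on the flange, axes as the divider's. None if that port starts open. Once out it may lie on its side
- adapter: aluminium waveguide-to-coax adapter, 56 mm tall, 0.3 kg, standing on its flange. Origin: centre of flange underside, z up. Flange 62 (x) x 86 (y) x 10 mm; closed box section 27 (x) x 52 (y) mm up to z 56; brass connector 15 mm thick, 26 mm out to -x at z 36. Dowel holes 9 mm at x -22, y +34 and -34; pin hole 11 mm at x +22, y +34. Fitted: origin at port_c, axes as the divider's
- adapter_hole (a point): mouth of the adapter's 11 mm pin hole, at the upper face of its flange
- lock_pin: steel locking pin, 124 mm long, 70 g. Origin: centre of the underside of its collar, z up along the pin. Below it a shaft 7 mm thick and 34 mm long, tapered over the last 7 mm; above it the collar (18 mm across, 5 mm high), a 10 mm neck, and the grip, 16 mm across, from z 50 to 90. Starts upright in pin_block with the collar on the block
- pin_tip (a point): lower tip of the locking pin, 34 mm below its origin
- pin_block: grey plastic holder block 70 x 70 x 40 mm with one upright 9.5 mm hole in its middle, fixed to the bench. Origin: centre of its underside
- tray: clear plastic tray 270 (x) x 160 (y) mm, 35 mm high, walls and floor 4 mm, fixed. Origin: centre of its underside
- wrench: steel wrench 160 mm long lying on the bench near the robot; to be left alone
- splitter: black 50 mm coax splitter block with three brass connectors, 24 mm high; to be left alone
- attenuator: finned black attenuator standing upright, 31 mm across and 73 mm high; to be left alone
- coax_load: small aluminium and brass coax load standing upright, 24 mm across and 55 mm high; to be left alone
- driver: screwdriver 170 mm long lying beyond the divider; to be left alone
Not all that is in view belongs to the job. Leave any purple or red look-alike of the lock_pin alone.

How it is judged:
On the way, in this order (a step that is already met when the one before it is completed fails the run):
1. the dust plug of the dowelled port, if there is one, is out of it (distance between plug_c and port_c above 0.05 m), for 0.1 s.
2. the coax adapter sits flush on the dowelled port (horizontal distance between adapter and port_c below 0.003 m and z of adapter in the frame of port_c between -0.003 and 0.003 m and horizontal distance between adapter_hole and lock_hole below 0.004 m and angle between the y axis of adapter and the y axis of divider, either way round below 0.06 rad), for 0.2 s.
3. the locking pin is down to its collar through both flanges (horizontal distance between lock_pin and lock_hole below 0.004 m and z of lock_pin in the frame of lock_hole between 0.007 and 0.0135 m and angle between lock_pin's own z axis and vertical below 0.12 rad), for 0.2 s.
At the end, for the whole second after the job is handed in: Every plug rests in the tray; the adapter is on port_c within 3 mm and 0.06 rad, flush within 3 mm; the pin is through both flanges, collar on the adapter's flange within 3.5 mm; divider upright on the bench, within 30 mm of its start (all of step 2 and all of step 3 and x of plug_a in the frame of tray between -0.128 and 0.128 m and y of plug_a in the frame of tray between -0.073 and 0.073 m and z of each of plug_a, plug_b, plug_c in the frame of tray below 0.05 m and linear speed of each of plug_a, plug_b, plug_c, adapter, lock_pin below 0.03 m/s and x of plug_b in the frame of tray between -0.128 and 0.128 m and y of plug_b in the frame of tray between -0.073 and 0.073 m and x of plug_c in the frame of tray between -0.128 and 0.128 m and y of plug_c in the frame of tray between -0.073 and 0.073 m and height (world z) of divider below 0.004 m and angle between divider's own z axis and vertical below 0.03 rad and distance of divider from where it was at the start of the episode below 0.03 m); the robot touches nothing.
It fails at once if the divider is lifted, tipped or dragged along (height (world z) of divider above 0.01 m or angle between divider's own z axis and vertical above 0.08 rad or distance of divider from where it was at the start of the episode above 0.03 m).
It fails at once if another tool or part on the bench is disturbed (distance of any of wrench, splitter, attenuator, coax_load, driver from where it was at the start of the episode above 0.03 m).
Of plug_a, plug_b, plug_c only 2 to 3 are there at a start; the rules pass over those that are not, and their reading is None.
At some moment in a run one of adapter may be knocked a few centimetres aside while the robot is not near it.
Once in a run the grip may slacken for a moment while it holds something.
It also fails if it takes over 210 s, if anything falls off the work surface, if the arm or the gripper's body presses on something with over 40 N, if the wrist force passes 120 N, or if a joint passes its speed limit or range.

## Working session

There is one attempt and no reset: what is moved stays moved. The work goes in short steps, Python scripts to look and compute and a tool call to move; the robot and the scene stay as the last step left them, time stands still between calls to the robot, and variables do not carry over. Pictures are saved under pics/ and viewed, and the job is handed in when it is done.

Besides the shell and the picture viewer there is one more tool, called after "Call:" as a command line: name --argument value ..., lists and objects as JSON in quotes. play_rows: Moves the arm, as the interface text tells. Its arguments: {"type":"object","properties":{"commands":{"type":"array","items":{"type":"number"}},"squeeze":{"type":"number"}},"required":["commands"]}

```bash
mkdir -p pics; ls; cat > h.py <<'E'
import numpy as np, cv2
from bench import observe, grab_frame, sign_off, tip_reach
def snap(name,fn,crop=None,s=1.5):
    f=grab_frame(name); im=f["color"][:,:,::-1].copy()
    np.savez(f"{fn}.npz",**{k:f[k] for k in f})
    o=im if crop is None else im[crop[1]:crop[3],crop[0]:crop[2]]
    o=cv2.resize(o,None,fx=s,fy=s,interpolation=cv2.INTER_CUBIC)
    cv2.imwrite(f"pics/{fn}.png",o); return f
def ray(f,u,v,z):
    R=f["world_to_cam"][:3,:3];t=f["world_to_cam"][:3,3]
    d=R.T@np.array([(u-f["cx"])/f["fx"],(v-f["cy"])/f["fy"],1]); c=-R.T@t
    return c+d*(z-c[2])/d[2]
def proj(f,p):
    q=f["world_to_cam"]@np.append(p,1); return np.array([f["fx"]*q[0]/q[2]+f["cx"],f["fy"]*q[1]/q[2]+f["cy"]])
def tri(f1,p1,f2,p2):
    A=[];b=[]
    for f,(u,v) in((f1,p1),(f2,p2)):
        a=ray(f,u,v,0);c=-f["world_to_cam"][:3,:3].T@f["world_to_cam"][:3,3];d=(a-c)/np.linalg.norm(a-c)
        M=np.eye(3)-np.outer(d,d);A.append(M);b.append(M@c)
    A=np.vstack(A);b=np.hstack(b);x=np.linalg.lstsq(A,b,rcond=None)[0]
    return x,np.linalg.norm(A@x-b)
def load(fn): return dict(np.load(f"{fn}.npz"))
E
python3 - <<'E'
from h import *
a=snap("scene","s0");b=snap("top","t0")
s=observe();print(s,tip_reach() if callable(tip_reach) else tip_reach)
for f in(a,b):print(f["fx"],f["cx"],f["cy"],np.round(f["world_to_cam"],3).tolist())
E
```

```text
pics
{'t': 0.1, 'joint_pos': array([-1.22007844e+00,  3.59432011e-01,  1.51128007e+00,  1.31635940e-05,
        1.27249924e+00, -1.15084294e-01]), 'dq': array([-0.00105659, -0.00262723, -0.00532472, -0.00033849, -0.00031023,
        0.00089867]), 'effort': array([-2.21594732e-03, -5.16365147e+01, -2.71409851e+01,  6.74677128e-02,
        2.76341673e-02, -2.91019910e-05]), 'eef_pos': array([ 0.26928908, -0.53552603,  0.23291101]), 'tcp_rot': array([[-5.44312107e-04,  8.93463356e-01,  4.49135765e-01],
       [ 1.52445472e-03,  4.49136051e-01, -8.93462077e-01],
       [-9.99998690e-01,  1.98364909e-04, -1.60651462e-03]]), 'wrist_force': array([-0.77060341,  0.03412474, -0.02945909]), 'wrist_torque': array([ 0.02853068, -0.05151824, -0.01406526]), 'opening': 0.0876489842908381} 0.011
433.67759217236255 251.6868806263256 191.75668797241508 [[0.87, 0.493, 0.017, -0.483], [0.288, -0.479, -0.829, -0.145], [-0.401, 0.726, -0.559, 1.532], [0.0, 0.0, 0.0, 1.0]]
382.9664408071773 249.6767101841584 194.43000342858656 [[0.011, -1.0, 0.001, -0.07], [-0.989, -0.011, -0.146, 0.613], [0.146, 0.0, -0.989, 1.108], [0.0, 0.0, 0.0, 1.0]]
```

View pics/s0.png

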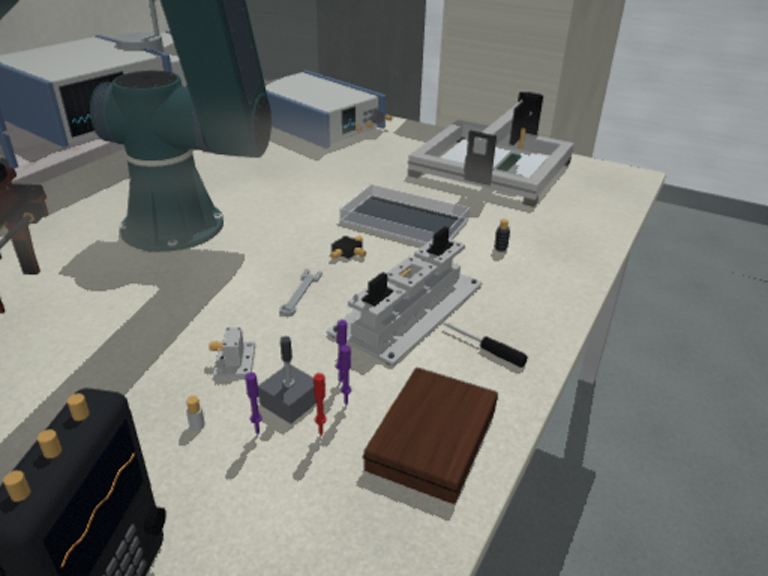

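View pics/t0.png

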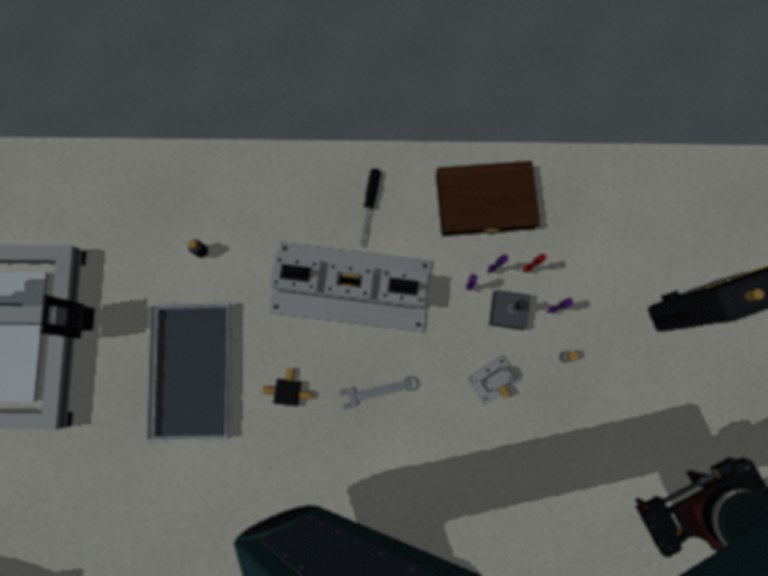

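```bash
python3 - <<'E'
from h import *
a=load("s0");b=load("t0")
def crop(f,x0,y0,x1,y1,s,n):
    im=f["color"][y0:y1,x0:x1,::-1];cv2.imwrite(f"pics/{n}.png",cv2.resize(im,None,fx=s,fy=s,interpolation=cv2.INTER_CUBIC))
crop(a,215,135,330,250,5,"c1");crop(b,170,150,300,230,6,"c2");crop(b,300,150,420,280,5,"c3");crop(a,110,200,250,310,5,"c4")
E
```

```text
(no output)
```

View pics/c1.png

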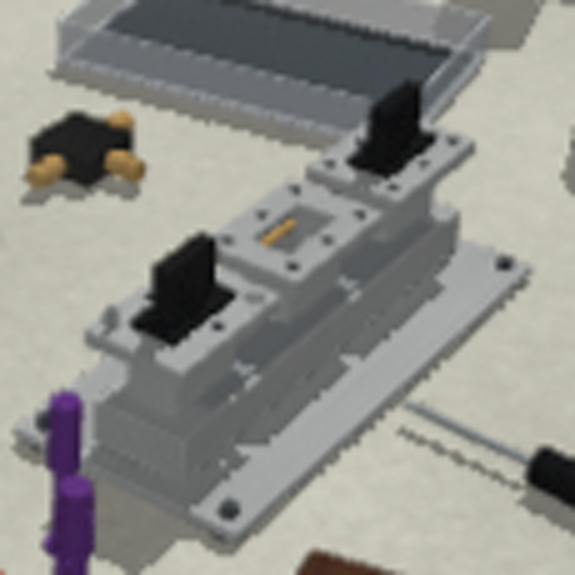

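View pics/c2.png

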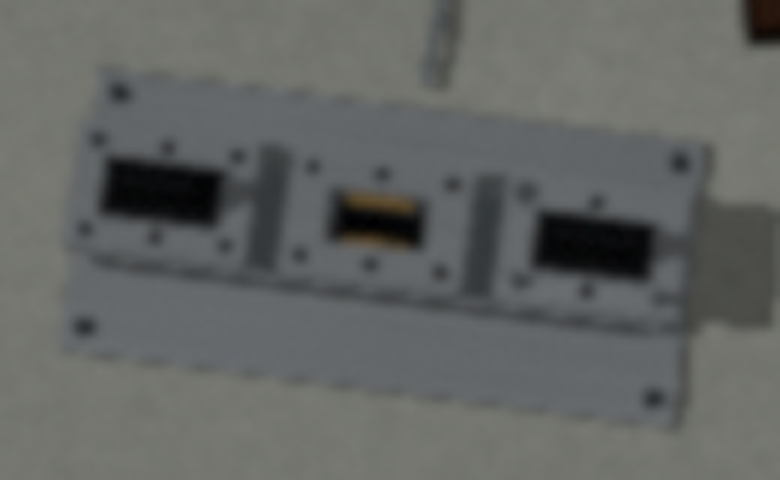

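View pics/c3.png

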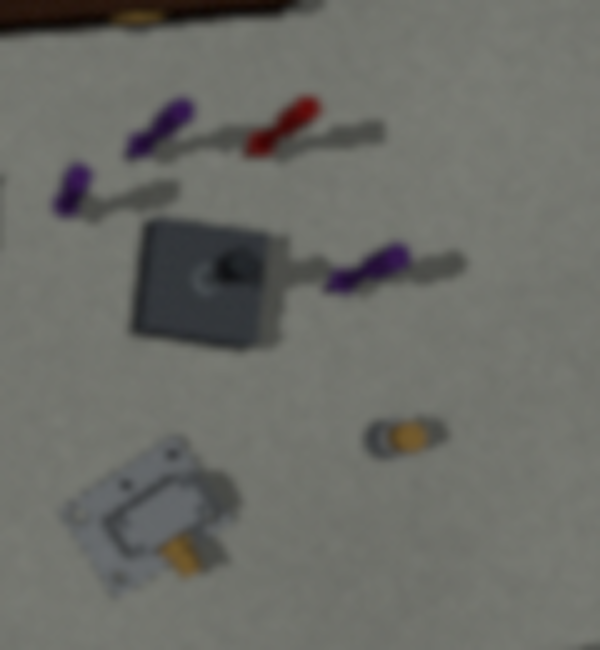

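View pics/c4.png

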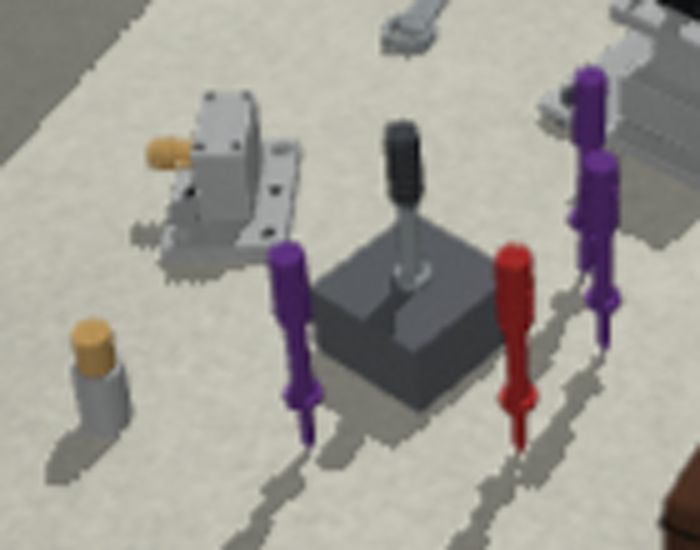

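```bash
python3 - <<'E'
from h import *
b=load("t0");a=load("s0")
def o(x,y): return ((x+.5)/6-.5+170,(y+.5)/6-.5+150)
P={}
for n,l in dict(a=[(97,138),(237,156),(84,229),(225,245),(168,148),(154,236)],b=[(313,166),(453,184),(299,255),(440,271),(382,173),(370,264)],c=[(597,202),(587,291)]).items():
    P[n]=np.mean([ray(b,*o(*q),.09) for q in l],axis=0);print(n,P[n])
print(np.linalg.norm(P['a']-P['b']),np.linalg.norm(P['c']-P['b']))
y=P['a']-P['c'];y/=np.linalg.norm(y);x=np.array([y[1],-y[0],0]);print("yaw",np.arctan2(-y[0],y[1]))
L=o(527,190);print("lock",ray(b,*L,.09)-P['c'], (ray(b,*L,.09)-P['c'])@x,(ray(b,*L,.09)-P['c'])@y)
# predicted in scene view (crop coords c1 5x from 215,135)
def c1(p): q=proj(a,p);return ((q-[215,135])+.5)*5-.5
for n,q in [("a",(0,0)),("b",(0,0)),("c",(0,0))]:
    for dx,dy in[(0,0),(22,34),(-22,34),(22,-34),(-22,-34)]:
        print(n,dx,dy,c1(P[n]+x*dx/1e3+y*dy/1e3).round())
E
```

```text
a [0.64302192 0.09232635 0.09      ]
b [ 0.63102431 -0.01222661  0.09      ]
c [ 0.61865971 -0.1166959   0.09      ]
0.10523908134319915 0.10519845657636143
yaw -0.11602970670466418
lock [0.02730131 0.03162272 0.        ] 0.023456795222301326 0.03457075153148227
a 0 0 [393. 153.]
a 22 34 [454. 142.]
a -22 34 [391. 120.]
a 22 -34 [394. 189.]
a -22 -34 [331. 165.]
b 0 0 [295. 229.]
b 22 34 [360. 216.]
b -22 34 [296. 191.]
b 22 -34 [294. 268.]
b -22 -34 [228. 242.]
c 0 0 [184. 313.]
c 22 34 [255. 298.]
c -22 34 [188. 271.]
c 22 -34 [179. 357.]
c -22 -34 [112. 327.]
```

```bash
python3 - <<'E'
from h import *
b=load("t0");a=load("s0")
T=[ray(b,(u+.5)/1.5-.5,(v+.5)/1.5-.5,.035) for u,v in[(151,305),(231,303),(229,438),(149,439)]]
print(np.round(T,3),np.mean(T,axis=0))
def o3(x,y): return ((x+.5)/5-.5+300,(y+.5)/5-.5+150)
def o4(x,y): return ((x+.5)/5-.5+110,(y+.5)/5-.5+200)
B=[ray(b,*o3(*q),.04) for q in[(147,218),(268,232),(250,349),(132,334)]];print("block",np.round(B,3),np.mean(B,axis=0))
print("collar",ray(b,*o3(203,278),.043),"griptop",tri(b,o3(240,264),a,o4(402,127)))
print("scene collar",ray(a,*o4(411,274),.045))
# adapter: flange holes top z=.01
H={n:ray(b,*o3(*q),.01) for n,q in dict(h1=(174,453),h2=(126,486),h3=(76,512),h4=(120,580)).items()}
for n in H:print(n,H[n].round(4))
C=[ray(b,*o3(*q),.01) for q in[(182,433),(58,512),(113,599)]];print("flange corners",np.round(C,4),[np.linalg.norm(C[i]-C[j]) for i,j in((0,1),(1,2),(0,2))])
E
```

```text
[[0.583 0.388 0.035]
 [0.589 0.227 0.035]
 [0.324 0.218 0.035]
 [0.32  0.374 0.035]] [0.45401135 0.30192032 0.035     ]
block [[ 0.621 -0.303  0.04 ]
 [ 0.613 -0.376  0.04 ]
 [ 0.542 -0.363  0.04 ]
 [ 0.55  -0.293  0.04 ]] [ 0.58158658 -0.33379413  0.04      ]
collar [ 0.58427137 -0.33540719  0.043     ] griptop (array([ 0.58185699, -0.33536322,  0.13005767]), np.float64(0.00020469846171871533))
scene collar [ 0.58366075 -0.33938485  0.045     ]
h1 [ 0.4805 -0.323   0.01  ]
h2 [ 0.4603 -0.2934  0.01  ]
h3 [ 0.4443 -0.2627  0.01  ]
h4 [ 0.4039 -0.2888  0.01  ]
flange corners [[ 0.4927 -0.3282  0.01  ]
 [ 0.4441 -0.2518  0.01  ]
 [ 0.3926 -0.2844  0.01  ]] [np.float64(0.09053791674878668), np.float64(0.06098604825454276), np.float64(0.10933689659214667)]
```

```bash
cat >> h.py <<'E'
from scipy.spatial.transform import Rotation as Ro
YAW=-0.116
DX=np.array([np.cos(YAW),np.sin(YAW),0]);DY=np.array([-np.sin(YAW),np.cos(YAW),0])
PC=np.array([.6187,-.1167,.09]);PA=np.array([.643,.0923,.09])
def Rt(yaw,):  # tool z at world angle yaw, x down
    z=np.array([np.cos(yaw),np.sin(yaw),0]);x=np.array([0,0,-1.]);return np.stack([x,np.cross(z,x),z],1)
def plan(tp,tR,n=None,lim=(38,.115)):
    s=observe();p=s["eef_pos"];R=s["tcp_rot"]
    rv=Ro.from_matrix(R.T@tR).as_rotvec();d=(tp-p)*1e3
    if n is None:n=int(max(1,np.ceil(np.linalg.norm(d)/lim[0]),np.ceil(np.linalg.norm(rv)/lim[1])))
    print("pos",p.round(4),"rotvec",rv.round(4),"tooldelta mm",(R.T@d).round(2),"n",n)
    for i in range(n):
        Ri=R@Ro.from_rotvec(rv*i/n).as_matrix();print(i,(Ri.T@d/n).round(1).tolist(),(rv/n).round(4).tolist())
E
python3 - <<'E'
from h import *
plan(np.array([PC[0],PC[1],.19]),Rt(YAW),n=15)
E
```

```text
pos [ 0.2693 -0.5355  0.2329] rotvec [-0.989  -0.0014 -0.001 ] tooldelta mm [  43.36  500.29 -217.2 ] n 15
0 [2.9, 33.4, -14.5] [-0.0659, -0.0001, -0.0001]
1 [2.9, 34.2, -12.3] [-0.0659, -0.0001, -0.0001]
2 [2.9, 35.0, -10.0] [-0.0659, -0.0001, -0.0001]
3 [2.9, 35.5, -7.6] [-0.0659, -0.0001, -0.0001]
4 [2.9, 36.0, -5.3] [-0.0659, -0.0001, -0.0001]
5 [2.9, 36.2, -2.9] [-0.0659, -0.0001, -0.0001]
6 [2.9, 36.4, -0.5] [-0.0659, -0.0001, -0.0001]
7 [2.9, 36.3, 1.9] [-0.0659, -0.0001, -0.0001]
8 [2.9, 36.1, 4.3] [-0.0659, -0.0001, -0.0001]
9 [2.9, 35.8, 6.6] [-0.0659, -0.0001, -0.0001]
10 [2.9, 35.2, 9.0] [-0.0659, -0.0001, -0.0001]
11 [2.9, 34.6, 11.3] [-0.0659, -0.0001, -0.0001]
12 [2.9, 33.7, 13.5] [-0.0659, -0.0001, -0.0001]
13 [2.9, 32.8, 15.7] [-0.0659, -0.0001, -0.0001]
14 [2.9, 31.7, 17.9] [-0.0659, -0.0001, -0.0001]
```

Call:
play_rows --commands '[2.9, 33.4, -14.5, -0.066, 0, 0, -1, 2.9, 34.2, -12.3, -0.066, 0, 0, -1, 2.9, 35, -10, -0.066, 0, 0, -1, 2.9, 35.5, -7.6, -0.066, 0, 0, -1, 2.9, 36, -5.3, -0.066, 0, 0, -1]'

```text
t: 0.52
eef_pos: [0.3864, -0.3948, 0.2186]
tcp_rot: [[-0.0, 0.698, 0.716], [0.001, 0.716, -0.698], [-1.0, 0.0, -0.001]]
wrist_force: [0.2, -1.0, 0.6]
opening: 0.0877
```

Call:
play_rows --commands '[2.9, 36.2, -2.9, -0.066, 0, 0, -1, 2.9, 36.4, -0.5, -0.066, 0, 0, -1, 2.9, 36.3, 1.9, -0.066, 0, 0, -1, 2.9, 36.1, 4.3, -0.066, 0, 0, -1, 2.9, 35.8, 6.6, -0.066, 0, 0, -1]'

```text
t: 0.93
eef_pos: [0.503, -0.255, 0.2042]
tcp_rot: [[-0.001, 0.428, 0.904], [0.0, 0.904, -0.428], [-1.0, 0.0, -0.001]]
wrist_force: [-0.6, -0.9, 0.5]
opening: 0.0882
```

Call:
play_rows --commands '[2.9, 35.2, 9, -0.066, 0, 0, -1, 2.9, 34.6, 11.3, -0.066, 0, 0, -1, 2.9, 33.7, 13.5, -0.066, 0, 0, -1, 2.9, 32.8, 15.7, -0.066, 0, 0, -1, 2.9, 31.7, 17.9, -0.066, 0, 0, -1]'

```text
t: 1.35
eef_pos: [0.6193, -0.1153, 0.1896]
tcp_rot: [[-0.001, 0.111, 0.994], [0.0, 0.994, -0.111], [-1.0, 0.0, -0.001]]
wrist_force: [0.5, -0.3, 0.3]
opening: 0.0878
```

Call:
play_rows --commands '[0, 0, 0, 0, 0, 0, -1, 0, 0, 0, 0, 0, 0, -1]'

```text
t: 1.52
eef_pos: [0.6191, -0.1154, 0.1893]
tcp_rot: [[-0.001, 0.112, 0.994], [0.0, 0.994, -0.112], [-1.0, 0.0, -0.001]]
wrist_force: [0.2, 0.6, -0.3]
opening: 0.088
```

```bash
python3 - <<'E'
from h import *
plan(np.array([PC[0],PC[1],.111]),Rt(YAW),n=1);s=observe();print(s["t"],s["wrist_force"],s["joint_pos"].round(2))
E
```

```text
pos [ 0.6191 -0.1154  0.1893] rotvec [ 0.0038 -0.0013 -0.0002] tooldelta mm [78.32 -1.38 -0.14] n 1
0 [78.3, -1.4, -0.1] [0.0038, -0.0013, -0.0002]
1.5167 [ 0.21025675  0.57664694 -0.28558412] [-0.29  0.44  1.49 -0.    1.21 -0.18]
```

Call:
play_rows --commands '[20, -0.4, 0, 0.004, -0.001, 0, -1, 20, -0.4, 0, 0, 0, 0, -1, 20, -0.4, 0, 0, 0, 0, -1, 18, 0, 0, 0, 0, 0, -1, 0, 0, 0, 0, 0, 0, -1]'

```text
t: 1.93
eef_pos: [0.6148, -0.1188, 0.1086]
tcp_rot: [[-0.006, 0.121, 0.993], [0.002, 0.993, -0.121], [-1.0, 0.001, -0.006]]
wrist_force: [-0.9, 1.4, -0.5]
opening: 0.0882
```

```bash
python3 - <<'E'
from h import *
snap("scene","s1",(180,60,372,270),3);snap("top","t1",(150,130,310,250),4)
E
```

```text
(no output)
```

View pics/s1.png

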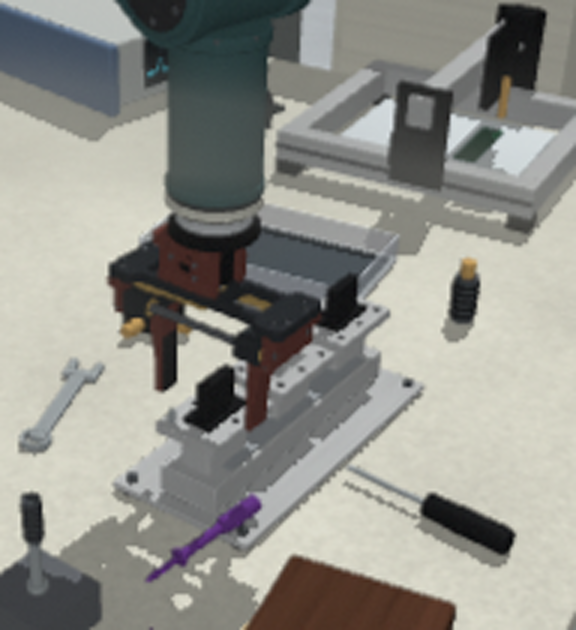

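```bash
python3 - <<'E'
from h import *
f=snap("scene","s2",(100,130,350,330),3);snap("top","t2",(150,130,400,280),3)
print(observe())
E
```

```text
{'t': 2.1333, 'joint_pos': array([-2.99756383e-01,  5.22059538e-01,  1.56754030e+00,  8.43397992e-05,
        1.04946867e+00, -1.79673454e-01]), 'dq': array([ 0.00557009, -0.00679594, -0.00834507,  0.00083005, -0.00545122,
        0.00065237]), 'effort': array([-1.00941772e-01, -5.64278913e+01, -2.21767026e+01,  4.92453051e-02,
        7.59008783e-02,  1.66383616e-04]), 'eef_pos': array([ 0.61899345, -0.1191678 ,  0.1134222 ]), 'tcp_rot': array([[ 2.43318490e-03,  1.19836610e-01,  9.92790646e-01],
       [-6.75473403e-04,  9.92793555e-01, -1.19835306e-01],
       [-9.99996812e-01, -3.79022219e-04,  2.49659673e-03]]), 'wrist_force': array([-1.13571799,  0.29763688,  0.84367965]), 'wrist_torque': array([-0.08835588, -0.10598425,  0.00718418]), 'opening': 0.08826188638142043}
```

View pics/s2.png

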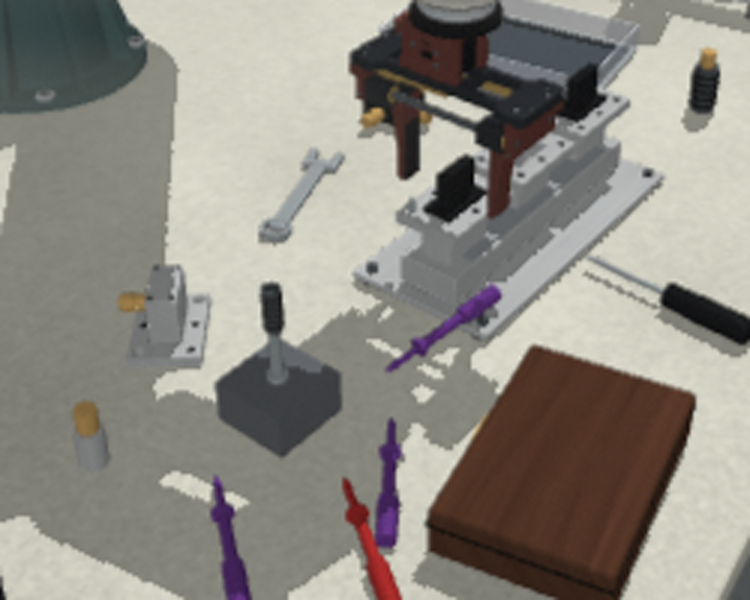

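View pics/t2.png

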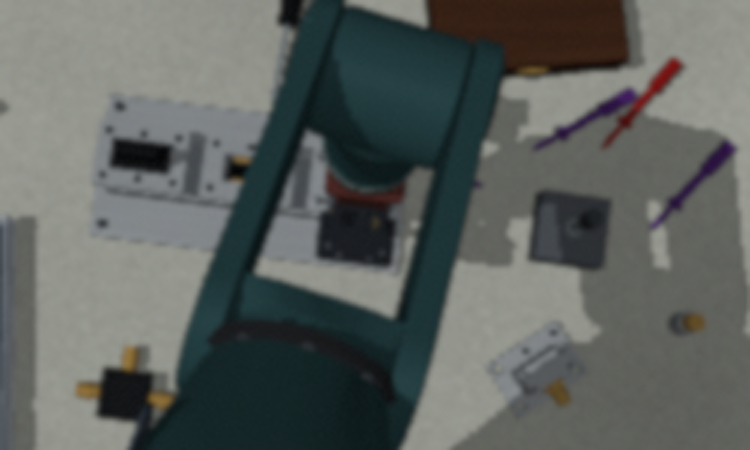

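Call:
play_rows --commands '[2, 2, 0, 0, 0, 0, -0.5, 0, 0, 0, 0, 0, 0, 0, 0, 0, 0, 0, 0, 0, 0.5, 0, 0, 0, 0, 0, 0, 1, 0, 0, 0, 0, 0, 0, 1]' --squeeze 12

```text
t: 2.55
eef_pos: [0.619, -0.1162, 0.1105]
tcp_rot: [[0.001, 0.119, 0.993], [-0.0, 0.993, -0.119], [-1.0, -0.0, 0.001]]
wrist_force: [0.9, 0.3, 0.4]
opening: 0.0578
```

Call:
play_rows --commands '[0, 0, 0, 0, 0, 0, 1, 0, 0, 0, 0, 0, 0, 1, 0, 0, 0, 0, 0, 0, 1]'

```text
t: 2.8
eef_pos: [0.6188, -0.1162, 0.1101]
tcp_rot: [[0.001, 0.119, 0.993], [-0.0, 0.993, -0.119], [-1.0, 0.0, 0.001]]
wrist_force: [-0.4, -0.0, 0.2]
opening: 0.0378
```

Call:
play_rows --commands '[0, 0, 0, 0, 0, 0, 1, 0, 0, 0, 0, 0, 0, 1, 0, 0, 0, 0, 0, 0, 1, 0, 0, 0, 0, 0, 0, 1, 0, 0, 0, 0, 0, 0, 1]'

```text
t: 3.22
eef_pos: [0.619, -0.1162, 0.1101]
tcp_rot: [[0.001, 0.119, 0.993], [-0.0, 0.993, -0.119], [-1.0, 0.0, 0.001]]
wrist_force: [-0.1, 0.1, -0.2]
opening: 0.012
```

Call:
play_rows --commands '[0, 0, 0, 0, 0, 0, 1, 0, 0, 0, 0, 0, 0, 1, 0, 0, 0, 0, 0, 0, 1]' --squeeze 45

```text
t: 3.47
eef_pos: [0.619, -0.1163, 0.1102]
tcp_rot: [[0.001, 0.119, 0.993], [-0.0, 0.993, -0.119], [-1.0, 0.0, 0.001]]
wrist_force: [1.3, -0.2, -1.0]
opening: 0.0118
```

```bash
cat >> h.py <<'E'
def pose(T0,th,h,lat=0):
    th=np.radians(th);L=29.2+h
    p=T0+DX*(L*np.sin(th)+lat)/1e3+np.array([0,0,(-29.2+L*np.cos(th))/1e3])
    return p,Rt(YAW)@Ro.from_rotvec([0,th,0]).as_matrix()
def rock(T0,seq,start=None):
    s=observe();p,R=(s["eef_pos"],s["tcp_rot"]) if start is None else pose(T0,*start)
    for th,h in seq:
        q,S=pose(T0,th,h);print((th,h),(R.T@(q-p)*1e3).round(1).tolist(),Ro.from_matrix(R.T@S).as_rotvec().round(3).tolist());p,R=q,S
E
python3 - <<'E'
from h import *
T0=np.array([.619,-.1163,.1102])
rock(T0,[(3.3,1.),(6.6,2.),(10,3)],(0,0))
print()
def sw(a,h0,h1): return [(a-2*a*k/4,h0+(h1-h0)*k/4) for k in(1,2,3,4)]
rock(T0,sw(10,3,4.9)+sw(-10,4.9,6.8)+sw(10,6.8,8.7)+sw(-10,8.7,10.6)+sw(10,10.6,12.5)+sw(-10,12.5,14.4)+sw(10,14.4,16.3)+sw(-10,16.3,18.2),(10,3))
E
```

```text
(3.3, 1.0) [-0.9, 0.0, 1.7] [-0.0, 0.058, 0.0]
(6.6, 2.0) [-0.9, -0.0, 1.8] [0.0, 0.058, -0.0]
(10, 3) [-0.9, 0.0, 1.9] [0.0, 0.059, 0.0]

(5.0, 3.475) [-0.4, -0.0, -2.8] [-0.0, -0.087, -0.0]
(0.0, 3.95) [-0.3, -0.0, -2.9] [-0.0, -0.087, -0.0]
(-5.0, 4.425000000000001) [-0.3, 0.0, -2.9] [0.0, -0.087, -0.0]
(-10.0, 4.9) [-0.3, 0.0, -3.0] [0.0, -0.087, -0.0]
(-5.0, 5.375) [-0.3, -0.0, 3.0] [-0.0, 0.087, 0.0]
(0.0, 5.85) [-0.3, -0.0, 3.1] [-0.0, 0.087, 0.0]
(5.0, 6.325) [-0.3, 0.0, 3.1] [0.0, 0.087, 0.0]
(10.0, 6.8) [-0.3, 0.0, 3.1] [0.0, 0.087, 0.0]
(5.0, 7.2749999999999995) [-0.3, -0.0, -3.2] [-0.0, -0.087, -0.0]
(0.0, 7.75) [-0.3, 0.0, -3.2] [-0.0, -0.087, -0.0]
(-5.0, 8.225) [-0.3, 0.0, -3.3] [0.0, -0.087, -0.0]
(-10.0, 8.7) [-0.3, -0.0, -3.3] [0.0, -0.087, -0.0]
(-5.0, 9.174999999999999) [-0.3, 0.0, 3.3] [-0.0, 0.087, 0.0]
(0.0, 9.649999999999999) [-0.3, 0.0, 3.4] [-0.0, 0.087, 0.0]
(5.0, 10.125) [-0.3, -0.0, 3.4] [0.0, 0.087, 0.0]
(10.0, 10.6) [-0.3, 0.0, 3.5] [0.0, 0.087, 0.0]
(5.0, 11.075) [-0.3, -0.0, -3.5] [-0.0, -0.087, -0.0]
(0.0, 11.55) [-0.3, 0.0, -3.6] [-0.0, -0.087, -0.0]
(-5.0, 12.025) [-0.3, -0.0, -3.6] [0.0, -0.087, -0.0]
(-10.0, 12.5) [-0.3, 0.0, -3.6] [0.0, -0.087, -0.0]
(-5.0, 12.975) [-0.3, -0.0, 3.7] [-0.0, 0.087, 0.0]
(0.0, 13.45) [-0.3, -0.0, 3.7] [-0.0, 0.087, 0.0]
(5.0, 13.925) [-0.3, -0.0, 3.8] [0.0, 0.087, 0.0]
(10.0, 14.4) [-0.3, 0.0, 3.8] [0.0, 0.087, 0.0]
(5.0, 14.875) [-0.3, 0.0, -3.8] [-0.0, -0.087, -0.0]
(0.0, 15.350000000000001) [-0.3, -0.0, -3.9] [-0.0, -0.087, -0.0]
(-5.0, 15.825000000000001) [-0.3, 0.0, -3.9] [0.0, -0.087, -0.0]
(-10.0, 16.3) [-0.3, -0.0, -4.0] [0.0, -0.087, -0.0]
(-5.0, 16.775) [-0.3, 0.0, 4.0] [-0.0, 0.087, 0.0]
(0.0, 17.25) [-0.3, -0.0, 4.0] [-0.0, 0.087, 0.0]
(5.0, 17.725) [-0.3, 0.0, 4.1] [0.0, 0.087, 0.0]
(10.0, 18.2) [-0.3, -0.0, 4.1] [0.0, 0.087, 0.0]
```

Call:
play_rows --commands '[-0.9, 0, 1.7, 0, 0.058, 0, 1, -0.9, 0, 1.8, 0, 0.058, 0, 1, -0.9, 0, 1.9, 0, 0.059, 0, 1]'

```text
t: 3.72
eef_pos: [0.6231, -0.1166, 0.1126]
tcp_rot: [[-0.176, 0.119, 0.977], [0.021, 0.993, -0.117], [-0.984, 0.0, -0.178]]
wrist_force: [-1.3, 1.3, 1.5]
opening: 0.0119
```

Call:
play_rows --commands '[0, 0, 0, 0, 0, 0, 1]'

```text
t: 3.8
eef_pos: [0.6238, -0.1167, 0.1127]
tcp_rot: [[-0.178, 0.119, 0.977], [0.022, 0.993, -0.117], [-0.984, 0.0, -0.179]]
wrist_force: [-7.5, 1.2, 3.7]
opening: 0.0118
```

Call:
play_rows --commands '[-0.4, 0, -2.8, 0, -0.087, 0, 1, -0.3, 0, -2.9, 0, -0.087, 0, 1, -0.3, 0, -2.9, 0, -0.087, 0, 1, -0.3, 0, -3, 0, -0.087, 0, 1]'

```text
t: 4.13
eef_pos: [0.612, -0.1154, 0.1138]
tcp_rot: [[0.174, 0.119, 0.978], [-0.021, 0.993, -0.117], [-0.985, -0.0, 0.175]]
wrist_force: [2.6, 1.4, -11.3]
opening: 0.0115
```

```bash
python3 - <<'E'
from h import *
snap("scene","s3",(180,100,350,250),4)
T0=np.array([.619,-.1163,.1102]);s=observe();print(s["eef_pos"]-pose(T0,-10,4.9)[0],s["wrist_force"])
E
```

```text
[-0.00322468  0.00071264 -0.00081093] [  1.99960376  -0.32724293 -10.82583541]
```

View pics/s3.png

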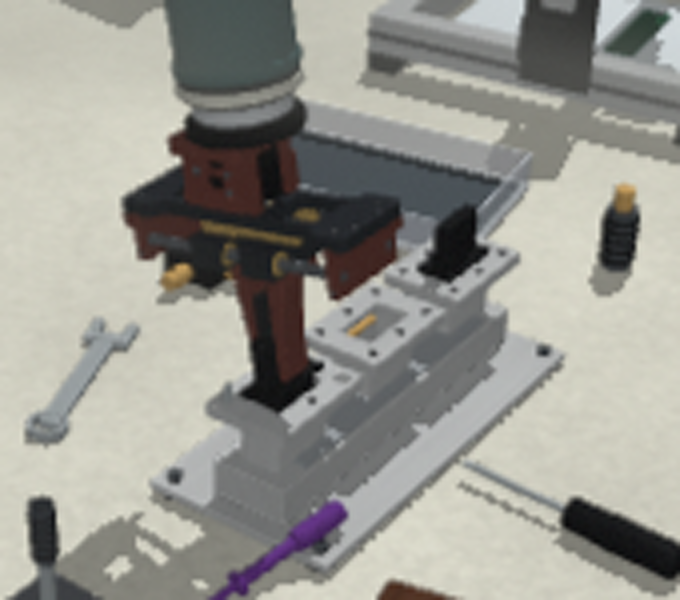

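Call:
play_rows --commands '[0, 0, 0, 0, 0, 0, 1]'

```text
t: 4.27
eef_pos: [0.6101, -0.1149, 0.1138]
tcp_rot: [[0.17, 0.12, 0.978], [-0.02, 0.993, -0.118], [-0.985, 0.001, 0.171]]
wrist_force: [0.2, -0.1, -5.6]
opening: 0.0118
```

```bash
python3 - <<'E'
from h import *
T0=np.array([.619,-.1163,.1102]);s=observe();q,S=pose(T0,-10,4.9);print(s["eef_pos"]-q,s["wrist_force"],Ro.from_matrix(s["tcp_rot"].T@S).as_rotvec())
E
```

```text
[-0.00298046  0.00067795 -0.00081118] [ 0.23720299 -0.05811638 -5.62367294] [-4.04508768e-03 -2.80521249e-03  1.95113503e-05]
```

```bash
cat >> h.py <<'E'
TC=np.array([.619,-.1163,.1102])
def nxt(T0,th,h,n=4):
    s=observe();p,R=s["eef_pos"],s["tcp_rot"];q,S=pose(T0,th,h)
    e=R.T@np.array([0,0,1]); 
    th0=np.degrees(np.arcsin(np.clip(R[:,2]@np.array([0,0,-1]),-1,1)))
    L=np.linalg.norm
    print("th0",th0.round(2),"F",s["wrist_force"].round(1),"op",s["opening"].round(4))
    rv=Ro.from_matrix(R.T@S).as_rotvec()
    pp,RR=p,R
    for k in range(1,n+1):
        # interpolate via arc params
        h0=getattr(nxt,'h0',h)
        Sk=R@Ro.from_rotvec(rv*k/n).as_matrix()
        qk=p+(q-p)*k/n
        print((RR.T@(qk-pp)*1e3).round(1).tolist(),(rv/n).round(3).tolist());pp,RR=qk,Sk
E
python3 - <<'E'
from h import *
nxt(TC,10,6.8)
E
```

```text
Traceback (most recent call last):
  File "h.py", line 50, in nxt
    print("th0",th0.round(2),"F",s["wrist_force"].round(1),"op",s["opening"].round(4))
                                                                ^^^^^^^^^^^^^^^^^^
AttributeError: 'float' object has no attribute 'round'
```

```bash
sed -i 's/s\["opening"\].round(4)/round(s["opening"],4)/' h.py
python3 - <<'E'
from h import *
nxt(TC,10,6.8)
E
```

```text
th0 -9.84 F [ 0.2 -0.1 -5.6] op 0.0118
[-0.0, -0.1, 3.9] [-0.001, 0.087, -0.0]
[-0.3, -0.1, 3.8] [-0.001, 0.087, -0.0]
[-0.7, -0.1, 3.8] [-0.001, 0.087, -0.0]
[-1.0, -0.1, 3.7] [-0.001, 0.087, -0.0]
```

Call:
play_rows --commands '[-0.2, 0, 3.6, 0, 0.087, 0, 1, -0.4, 0, 3.6, 0, 0.087, 0, 1, -0.6, 0, 3.6, 0, 0.087, 0, 1, -0.8, 0, 3.6, 0, 0.087, 0, 1, 0, 0, 0, 0, 0, 0, 1]'

```text
t: 4.68
eef_pos: [0.6281, -0.1175, 0.1155]
tcp_rot: [[-0.181, 0.118, 0.976], [0.021, 0.993, -0.116], [-0.983, -0.0, -0.182]]
wrist_force: [-5.1, -0.8, 1.6]
opening: 0.012
```

```bash
python3 - <<'E'
from h import *
s=observe();print((s["eef_pos"]-pose(TC,10,6.8)[0])*1e3)
nxt(TC,-10,8.7)
E
```

```text
[ 2.91603277 -0.50308541 -0.93426765]
th0 10.48 F [-5.1 -0.8  1.6] op 0.012
[0.0, 0.0, -4.0] [-0.001, -0.089, 0.0]
[-0.3, 0.0, -4.0] [-0.001, -0.089, 0.0]
[-0.7, 0.0, -3.9] [-0.001, -0.089, 0.0]
[-1.0, 0.0, -3.9] [-0.001, -0.089, 0.0]
```

Call:
play_rows --commands '[-0.2, 0, -3.5, 0, -0.088, 0, 1, -0.5, 0, -3.5, 0, -0.088, 0, 1, -0.7, 0, -3.5, 0, -0.088, 0, 1, -0.9, 0, -3.5, 0, -0.088, 0, 1, 0, 0, 0, 0, 0, 0, 1]'

```text
t: 5.1
eef_pos: [0.607, -0.1142, 0.118]
tcp_rot: [[0.173, 0.119, 0.978], [-0.02, 0.993, -0.118], [-0.985, 0.001, 0.174]]
wrist_force: [-1.5, 1.1, -11.0]
opening: 0.0118
```

```bash
python3 - <<'E'
from h import *
s=observe();print((s["eef_pos"]-pose(TC,-10,8.7)[0])*1e3)
nxt(TC,10,10.7)
E
```

```text
[-5.45004808  1.36718482 -0.31150518]
th0 -10.04 F [ -1.5   1.1 -11. ] op 0.0118
[0.3, -0.2, 4.8] [-0.001, 0.087, -0.0]
[-0.1, -0.2, 4.8] [-0.001, 0.087, -0.0]
[-0.6, -0.2, 4.8] [-0.001, 0.087, -0.0]
[-1.0, -0.2, 4.7] [-0.001, 0.087, -0.0]
```

Call:
play_rows --commands '[0, 0, 0, 0, 0, 0, 1, 0, 0, 0, 0, 0, 0, 1, 0, 0, 0, 0, 0, 0, 1]'

```text
t: 5.35
eef_pos: [0.6131, -0.1151, 0.1189]
tcp_rot: [[0.172, 0.118, 0.978], [-0.02, 0.993, -0.116], [-0.985, 0.001, 0.173]]
wrist_force: [-0.7, 2.0, -12.4]
opening: 0.0115
```

```bash
python3 - <<'E'
from h import *
snap("scene","s4",(180,100,350,250),4)
s=observe();print((s["eef_pos"]-pose(TC,-10,8.7)[0])*1e3)
nxt(TC,10,10.7)
E
```

```text
[0.95436179 0.34300265 0.62846622]
th0 -10.01 F [ -1.9   0.4 -12. ] op 0.0116
[0.2, -0.1, 3.2] [-0.001, 0.087, -0.0]
[-0.1, -0.1, 3.2] [-0.001, 0.087, -0.0]
[-0.3, -0.1, 3.2] [-0.001, 0.087, -0.0]
[-0.6, -0.1, 3.1] [-0.001, 0.087, -0.0]
```

View pics/s4.png

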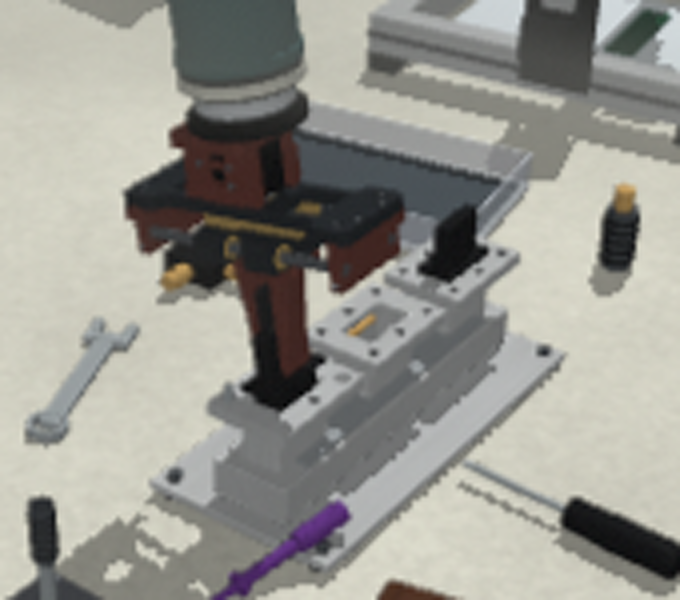

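Call:
play_rows --commands '[0, 0, 2.6, 0, 0.07, 0, 1, -0.1, 0, 2.6, 0, 0.07, 0, 1, -0.2, 0, 2.6, 0, 0.07, 0, 1, -0.3, 0, 2.6, 0, 0.07, 0, 1, -0.4, 0, 2.6, 0, 0.07, 0, 1]'

```text
t: 5.82
eef_pos: [0.6291, -0.1176, 0.1216]
tcp_rot: [[-0.169, 0.119, 0.978], [0.02, 0.993, -0.117], [-0.985, -0.001, -0.171]]
wrist_force: [-0.4, 0.5, -12.8]
opening: 0.0114
```

Call:
play_rows --commands '[0, 0, 0, 0, 0, 0, 1, 0, 0, 0, 0, 0, 0, 1, 0, 0, 0, 0, 0, 0, 1]'

```text
t: 6.07
eef_pos: [0.6285, -0.1177, 0.1215]
tcp_rot: [[-0.164, 0.118, 0.979], [0.019, 0.993, -0.117], [-0.986, -0.001, -0.165]]
wrist_force: [2.5, -1.0, -9.7]
opening: 0.0117
```

```bash
python3 - <<'E'
from h import *
s=observe();print((s["eef_pos"]-pose(TC,10,10.7)[0])*1e3)
nxt(TC,-10,12.7,5)
E
```

```text
[ 2.63854202 -0.56861541  1.17869007]
th0 9.5 F [ 2.5 -1.  -9.7] op 0.0117
[0.4, 0.0, -3.4] [-0.001, -0.068, 0.0]
[0.2, 0.0, -3.4] [-0.001, -0.068, 0.0]
[-0.1, 0.0, -3.4] [-0.001, -0.068, 0.0]
[-0.3, 0.0, -3.4] [-0.001, -0.068, 0.0]
[-0.5, 0.1, -3.3] [-0.001, -0.068, 0.0]
```

Call:
play_rows --commands '[0.1, 0, -3, 0, -0.069, 0, 1, 0, 0, -3, 0, -0.069, 0, 1, -0.3, 0, -3, 0, -0.069, 0, 1, -0.5, 0, -3, 0, -0.069, 0, 1, -0.7, 0, -3, 0, -0.069, 0, 1]'

```text
t: 6.48
eef_pos: [0.6101, -0.1153, 0.1236]
tcp_rot: [[0.175, 0.119, 0.977], [-0.022, 0.993, -0.118], [-0.984, -0.0, 0.176]]
wrist_force: [1.5, 1.1, -11.7]
opening: 0.0119
```

Call:
play_rows --commands '[0, 0, 0, 0, 0, 0, 1, 0, 0, 0, 0, 0, 0, 1, 0, 0, 0, 0, 0, 0, 1]'

```text
t: 6.73
eef_pos: [0.6106, -0.1152, 0.1241]
tcp_rot: [[0.169, 0.119, 0.978], [-0.02, 0.993, -0.117], [-0.985, 0.0, 0.17]]
wrist_force: [-7.3, 1.5, 4.6]
opening: 0.0117
```

```bash
python3 - <<'E'
from h import *
s=observe();print((s["eef_pos"]-pose(TC,-10,13.9)[0])*1e3)
nxt(TC,10,15.8,5)
E
```

```text
[-0.98037595  0.19341456  0.68653757]
th0 -9.78 F [-7.3  1.5  4.6] op 0.0117
[0.3, -0.0, 3.3] [-0.001, 0.069, -0.0]
[0.1, -0.0, 3.3] [-0.001, 0.069, -0.0]
[-0.1, -0.0, 3.3] [-0.001, 0.069, -0.0]
[-0.4, -0.0, 3.2] [-0.001, 0.069, -0.0]
[-0.6, -0.0, 3.2] [-0.001, 0.069, -0.0]
```

Next two swings to h ≈ 16.5 and 18.5.

Call:
play_rows --commands '[0.1, 0, 3.1, 0, 0.07, 0, 1, -0.1, 0, 3.1, 0, 0.07, 0, 1, -0.3, 0, 3.1, 0, 0.07, 0, 1, -0.5, 0, 3.1, 0, 0.07, 0, 1, -0.7, 0, 3.1, 0, 0.07, 0, 1]'

```text
t: 7.15
eef_pos: [0.6259, -0.117, 0.1261]
tcp_rot: [[-0.182, 0.119, 0.976], [0.022, 0.993, -0.117], [-0.983, -0.0, -0.184]]
wrist_force: [-7.8, 0.9, -4.0]
opening: 0.0117
```

Call:
play_rows --commands '[0, 0, 0, 0, 0, 0, 1, 0, 0, 0, 0, 0, 0, 1, 0, 0, 0, 0, 0, 0, 1]'

```text
t: 7.4
eef_pos: [0.6263, -0.1171, 0.1253]
tcp_rot: [[-0.179, 0.119, 0.977], [0.021, 0.993, -0.117], [-0.984, -0.0, -0.181]]
wrist_force: [-6.1, 0.9, -1.7]
opening: 0.0118
```

Call:
play_rows --commands '[0.1, 0, -3.2, 0, -0.07, 0, 1, -0.1, 0, -3.2, 0, -0.07, 0, 1, -0.4, 0, -3.2, 0, -0.07, 0, 1, -0.6, 0, -3.2, 0, -0.07, 0, 1, -0.8, 0, -3.2, 0, -0.07, 0, 1]'

```text
t: 7.82
eef_pos: [0.6117, -0.1155, 0.1285]
tcp_rot: [[0.174, 0.119, 0.978], [-0.021, 0.993, -0.117], [-0.985, -0.0, 0.175]]
wrist_force: [-0.8, 1.0, -1.6]
opening: 0.0117
```

Call:
play_rows --commands '[0, 0, 0, 0, 0, 0, 1, 0, 0, 0, 0, 0, 0, 1, 0, 0, 0, 0, 0, 0, 1]'

```text
t: 8.07
eef_pos: [0.6124, -0.1158, 0.1287]
tcp_rot: [[0.17, 0.119, 0.978], [-0.021, 0.993, -0.117], [-0.985, -0.0, 0.172]]
wrist_force: [-2.8, 0.9, 5.6]
opening: 0.0116
```

```bash
python3 - <<'E'
from h import *
s=observe();print((s["eef_pos"]-pose(TC,-10,18)[0])*1e3)
nxt(TC,0,22,3)
snap("scene","s5",(180,100,350,250),4)
E
```

```text
[ 1.50380616 -0.42596975  1.16946265]
th0 -9.88 F [-2.8  0.9  5.6] op 0.0116
[-0.8, 0.1, 2.4] [-0.001, 0.057, 0.0]
[-0.9, 0.1, 2.3] [-0.001, 0.057, 0.0]
[-1.1, 0.1, 2.3] [-0.001, 0.057, 0.0]
```

View pics/s5.png

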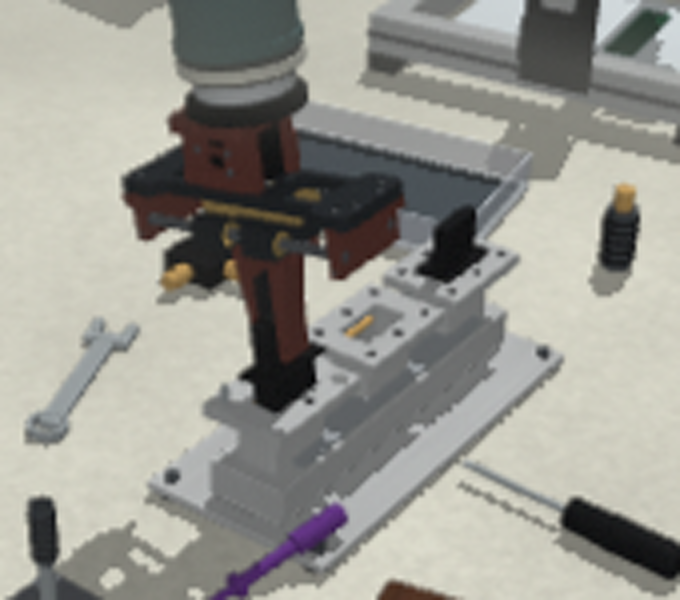

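Call:
play_rows --commands '[-0.6, 0, 2.3, 0, 0.057, 0, 1, -0.8, 0, 2.3, 0, 0.057, 0, 1, -1, 0, 2.3, 0, 0.057, 0, 1, -1, 0, 0, 0, 0, 0, 1, -1, 0, 0, 0, 0, 0, 1]'

```text
t: 8.53
eef_pos: [0.6195, -0.1164, 0.1324]
tcp_rot: [[0.004, 0.118, 0.993], [-0.001, 0.993, -0.118], [-1.0, -0.0, 0.004]]
wrist_force: [-0.6, 0.2, -0.6]
opening: 0.0116
```

Call:
play_rows --commands '[-2, 0, 0, 0, 0, 0, 1, -2, 0, 0, 0, 0, 0, 1, -2, 0, 0, 0, 0, 0, 1]'

```text
t: 8.78
eef_pos: [0.617, -0.116, 0.139]
tcp_rot: [[0.002, 0.119, 0.993], [-0.0, 0.993, -0.119], [-1.0, 0.0, 0.002]]
wrist_force: [0.7, -0.9, 0.1]
opening: 0.0116
```

Call:
play_rows --commands '[-5, 0, 0, 0, 0, 0, 1, -10, 0, 0, 0, 0, 0, 1, -20, 0, 0, 0, 0, 0, 1, -20, 0, 0, 0, 0, 0, 1, -10, 0, 0, 0, 0, 0, 1]'

```text
t: 9.2
eef_pos: [0.6184, -0.1164, 0.2072]
tcp_rot: [[0.006, 0.119, 0.993], [-0.001, 0.993, -0.119], [-1.0, -0.001, 0.006]]
wrist_force: [0.7, 0.7, -0.8]
opening: 0.0121
```

```bash
python3 - <<'E'
from h import *
snap("scene","s6",(160,100,350,250),4)
# tray target: plug at tray (x 0.52,y .30), tool yaw so plug axes fit
plan(np.array([.50,.30,.165]),Rt(YAW+.25))
E
```

```text
pos [ 0.6193 -0.1167  0.2085] rotvec [-0.253   0.0084  0.0022] tooldelta mm [  41.59  399.62 -168.29] n 12
0 [3.5, 33.3, -14.0] [-0.0211, 0.0007, 0.0002]
1 [3.5, 33.6, -13.3] [-0.0211, 0.0007, 0.0002]
2 [3.5, 33.9, -12.6] [-0.0211, 0.0007, 0.0002]
3 [3.5, 34.1, -11.9] [-0.0211, 0.0007, 0.0002]
4 [3.5, 34.4, -11.2] [-0.0211, 0.0007, 0.0002]
5 [3.5, 34.6, -10.4] [-0.0211, 0.0007, 0.0002]
6 [3.6, 34.8, -9.7] [-0.0211, 0.0007, 0.0002]
7 [3.6, 35.0, -9.0] [-0.0211, 0.0007, 0.0002]
8 [3.6, 35.2, -8.2] [-0.0211, 0.0007, 0.0002]
9 [3.6, 35.3, -7.5] [-0.0211, 0.0007, 0.0002]
10 [3.6, 35.5, -6.7] [-0.0211, 0.0007, 0.0002]
11 [3.6, 35.6, -6.0] [-0.0211, 0.0007, 0.0002]
```

View pics/s6.png

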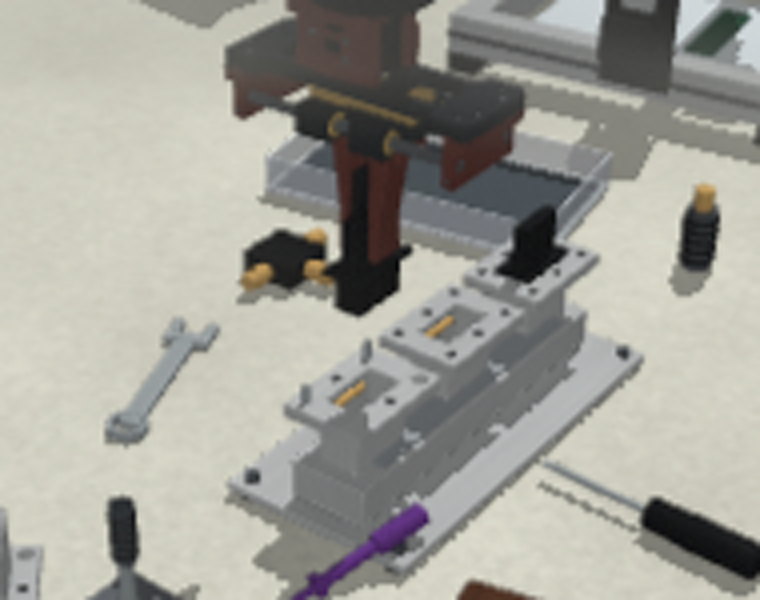

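Call:
play_rows --commands '[0, 33.3, -14, -0.021, 0, 0, 1, 0, 33.6, -13.3, -0.021, 0, 0, 1, 0, 33.9, -12.6, -0.021, 0, 0, 1, 0, 34.1, -11.9, -0.021, 0, 0, 1, 0, 34.4, -11.2, -0.021, 0, 0, 1]'

```text
t: 9.67
eef_pos: [0.5664, 0.059, 0.2034]
tcp_rot: [[0.002, 0.014, 1.0], [-0.0, 1.0, -0.014], [-1.0, 0.0, 0.002]]
wrist_force: [0.3, -0.3, -0.5]
opening: 0.0121
```

Call:
play_rows --commands '[0, 34.6, -10.4, -0.021, 0, 0, 1, 0, 34.8, -9.7, -0.021, 0, 0, 1, 0, 35, -9, -0.021, 0, 0, 1, 0, 35.2, -8.2, -0.021, 0, 0, 1, 5, 35.3, -7.5, -0.021, 0, 0, 1]'

```text
t: 10.08
eef_pos: [0.5174, 0.233, 0.1991]
tcp_rot: [[0.004, -0.092, 0.996], [0.0, 0.996, 0.092], [-1.0, 0.0, 0.004]]
wrist_force: [0.2, 0.0, -1.0]
opening: 0.0121
```

Call:
play_rows --commands '[10, 35.5, -6.7, -0.021, 0, 0, 1, 10, 30, -6, -0.021, 0, 0, 1, 10, 0, 0, 0, 0, 0, 1, 0, 0, 0, 0, 0, 0, 1, 0, 0, 0, 0, 0, 0, 1]'

```text
t: 10.5
eef_pos: [0.4979, 0.2946, 0.1678]
tcp_rot: [[0.0, -0.133, 0.991], [-0.001, 0.991, 0.133], [-1.0, -0.001, 0.0]]
wrist_force: [0.2, 0.1, -1.6]
opening: 0.0118
```

```bash
python3 - <<'E'
from h import *
s=observe();print(s["eef_pos"],s["opening"],s["wrist_force"])
snap("scene","s7",(200,60,390,210),4);snap("top","t7",(60,150,260,300),4)
E
```

```text
[0.4979336  0.29455539 0.16777289] 0.011780020247377794 [ 0.17329522  0.13428915 -1.6000394 ]
```

View pics/s7.png

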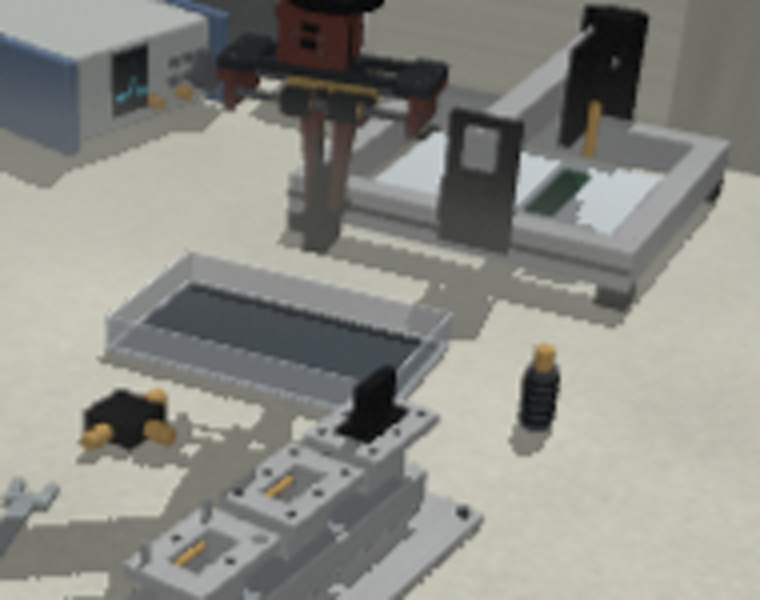

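Call:
play_rows --commands '[25, 0, 0, 0, 0, 0, 1, 30, 0, 0, 0, 0, 0, 1, 30, 0, 0, 0, 0, 0, 1, 18, 0, 0, 0, 0, 0, 1, 0, 0, 0, 0, 0, 0, 1]'

```text
t: 11.02
eef_pos: [0.4971, 0.2928, 0.0625]
tcp_rot: [[-0.003, -0.13, 0.991], [-0.003, 0.991, 0.13], [-1.0, -0.002, -0.004]]
wrist_force: [-0.4, -0.4, -0.5]
opening: 0.012
```

Call:
play_rows --commands '[2, 0, 0, 0, 0, 0, 1, 2, 0, 0, 0, 0, 0, 1, 2, 0, 0, 0, 0, 0, 1, 2, 0, 0, 0, 0, 0, 1]'

```text
t: 11.35
eef_pos: [0.5001, 0.2955, 0.0589]
tcp_rot: [[0.005, -0.132, 0.991], [0.001, 0.991, 0.132], [-1.0, 0.0, 0.005]]
wrist_force: [-0.6, -0.5, -0.1]
opening: 0.0118
```

Call:
play_rows --commands '[2, 0, 0, 0, 0, 0, 1, 1, 0, 0, 0, 0, 0, 1, 0, 0, 0, 0, 0, 0, 1, 0, 0, 0, 0, 0, 0, 1]'

```text
t: 11.68
eef_pos: [0.4988, 0.2953, 0.0546]
tcp_rot: [[0.002, -0.133, 0.991], [-0.0, 0.991, 0.133], [-1.0, -0.0, 0.002]]
wrist_force: [-0.0, 0.4, -0.8]
opening: 0.012
```

Call:
play_rows --commands '[2, 0, 0, 0, 0, 0, 1, 2, 0, 0, 0, 0, 0, 1, 0, 0, 0, 0, 0, 0, 1, 0, 0, 0, 0, 0, 0, 1]'

```text
t: 12.02
eef_pos: [0.499, 0.2953, 0.0508]
tcp_rot: [[0.002, -0.133, 0.991], [0.0, 0.991, 0.133], [-1.0, -0.0, 0.002]]
wrist_force: [-1.4, 0.1, 4.2]
opening: 0.0119
```

Contact. Release and rise.

Call:
play_rows --commands '[0, 0, 0, 0, 0, 0, 0.3, 0, 0, 0, 0, 0, 0, -0.2, 0, 0, 0, 0, 0, 0, -0.5, -10, 0, 0, 0, 0, 0, -0.5, -20, 0, 0, 0, 0, 0, -0.5]'

```text
t: 12.43
eef_pos: [0.4969, 0.2943, 0.079]
tcp_rot: [[-0.003, -0.133, 0.991], [-0.002, 0.991, 0.133], [-1.0, -0.002, -0.003]]
wrist_force: [0.2, -0.5, -0.2]
opening: 0.0414
```

Call:
play_rows --commands '[-30, 0, 0, 0, 0, 0, -1, -30, 0, 0, 0, 0, 0, -1, -30, 0, 0, 0, 0, 0, -1, -20, 0, 0, 0, 0, 0, -1, 0, 0, 0, 0, 0, 0, -1]'

```text
t: 12.85
eef_pos: [0.5013, 0.2966, 0.196]
tcp_rot: [[0.01, -0.133, 0.991], [0.004, 0.991, 0.133], [-1.0, 0.002, 0.011]]
wrist_force: [1.6, 0.6, 0.4]
opening: 0.0755
```

```bash
python3 - <<'E'
from h import *
snap("scene","s8",(200,60,390,210),4)
plan(np.array([PA[0],PA[1],.19]),Rt(YAW),n=7)
E
```

```text
pos [0.5002 0.296  0.1935] rotvec [ 0.2491  0.0073 -0.0022] tooldelta mm [   4.07 -220.86  114.51] n 7
0 [0.6, -31.6, 16.4] [0.0356, 0.001, -0.0003]
1 [0.6, -30.9, 17.5] [0.0356, 0.001, -0.0003]
2 [0.6, -30.3, 18.6] [0.0356, 0.001, -0.0003]
3 [0.6, -29.6, 19.6] [0.0356, 0.001, -0.0003]
4 [0.5, -28.9, 20.7] [0.0356, 0.001, -0.0003]
5 [0.5, -28.2, 21.7] [0.0356, 0.001, -0.0003]
6 [0.5, -27.4, 22.7] [0.0356, 0.001, -0.0003]
```

View pics/s8.png

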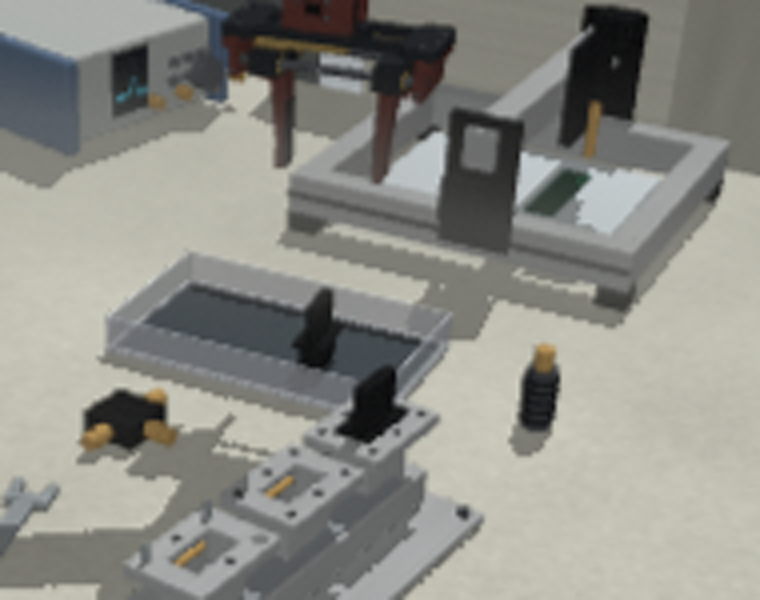

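Call:
play_rows --commands '[0.6, -31.6, 16.4, 0.036, 0, 0, -1, 0.6, -30.9, 17.5, 0.036, 0, 0, -1, 0.6, -30.3, 18.6, 0.036, 0, 0, -1, 0.6, -29.6, 19.6, 0.036, 0, 0, -1, 0.5, -28.9, 20.7, 0.036, 0, 0, -1]'

```text
t: 13.32
eef_pos: [0.6, 0.1481, 0.1862]
tcp_rot: [[-0.001, 0.048, 0.999], [-0.0, 0.999, -0.048], [-1.0, -0.001, -0.001]]
wrist_force: [-0.5, 0.8, 0.2]
opening: 0.0878
```

Call:
play_rows --commands '[0.5, -28.2, 21.7, 0.036, 0, 0, -1, 0.5, -27.4, 22.7, 0.036, 0, 0, -1, 0, 0, 0, 0, 0, 0, -1, 0, 0, 0, 0, 0, 0, -1, 0, 0, 0, 0, 0, 0, -1]'

```text
t: 13.73
eef_pos: [0.6399, 0.0914, 0.1854]
tcp_rot: [[-0.001, 0.119, 0.993], [0.0, 0.993, -0.119], [-1.0, 0.0, -0.001]]
wrist_force: [-0.1, -0.7, -0.6]
opening: 0.088
```

```bash
python3 - <<'E'
from h import *
plan(np.array([PA[0],PA[1],.1105]),Rt(YAW),n=1)
snap("top","t8",(150,130,310,250),4)
E
```

```text
pos [0.6399 0.0914 0.1854] rotvec [-0.0034 -0.0012 -0.0001] tooldelta mm [74.9   1.23  3.1 ] n 1
0 [74.9, 1.2, 3.1] [-0.0034, -0.0012, -0.0001]
```

Call:
play_rows --commands '[20, 0.4, 1, -0.003, 0, 0, -1, 20, 0.4, 1, 0, 0, 0, -1, 20, 0.4, 1, 0, 0, 0, -1, 15, 0, 0, 0, 0, 0, -1, 0, 0, 0, 0, 0, 0, -1]'

```text
t: 14.2
eef_pos: [0.6407, 0.0936, 0.1083]
tcp_rot: [[-0.005, 0.114, 0.994], [-0.0, 0.994, -0.114], [-1.0, -0.001, -0.005]]
wrist_force: [-0.5, -0.1, -0.6]
opening: 0.0879
```

Call:
play_rows --commands '[0, 0, 0, 0, 0, 0, 1, 0, 0, 0, 0, 0, 0, 1, 0, 0, 0, 0, 0, 0, 1, 0, 0, 0, 0, 0, 0, 1, 0, 0, 0, 0, 0, 0, 1]' --squeeze 12

```text
t: 14.62
eef_pos: [0.6451, 0.0923, 0.113]
tcp_rot: [[0.004, 0.116, 0.993], [-0.0, 0.993, -0.116], [-1.0, 0.0, 0.004]]
wrist_force: [0.2, 0.4, 0.1]
opening: 0.0578
```

Call:
play_rows --commands '[0, 0, 0, 0, 0, 0, 1, 0, 0, 0, 0, 0, 0, 1, 0, 0, 0, 0, 0, 0, 1, 0, 0, 0, 0, 0, 0, 1, 0, 0, 0, 0, 0, 0, 1]'

```text
t: 15.03
eef_pos: [0.6445, 0.0921, 0.1119]
tcp_rot: [[0.002, 0.116, 0.993], [-0.0, 0.993, -0.116], [-1.0, 0.0, 0.002]]
wrist_force: [0.4, -0.2, -0.2]
opening: 0.0248
```

Call:
play_rows --commands '[0, 0, 0, 0, 0, 0, 1, 0, 0, 0, 0, 0, 0, 1, 0, 0, 0, 0, 0, 0, 1]' --squeeze 45

```text
t: 15.28
eef_pos: [0.6436, 0.0922, 0.1118]
tcp_rot: [[0.0, 0.116, 0.993], [-0.0, 0.993, -0.116], [-1.0, 0.0, 0.0]]
wrist_force: [-3.0, 0.2, 2.0]
opening: 0.0117
```

```bash
python3 - <<'E'
from h import *
s=observe();print(s["eef_pos"],s["wrist_force"],s["opening"])
plan(np.array([PA[0],PA[1],.1105]),Rt(YAW),n=1)
E
```

```text
[0.64356958 0.09219963 0.11177559] [-2.95796428  0.19478078  2.00037452] 0.011690467281140987
pos [0.6436 0.0922 0.1118] rotvec [-0.0002  0.0001 -0.    ] tooldelta mm [ 1.28  0.03 -0.58] n 1
0 [1.3, 0.0, -0.6] [-0.0002, 0.0001, -0.0]
```

Call:
play_rows --commands '[-0.8, 0, 1.4, 0, 0.045, 0, 1, -0.7, 0, 1.4, 0, 0.045, 0, 1, -0.7, 0, 1.4, 0, 0.045, 0, 1, -0.7, 0, 1.4, 0, 0.04, 0, 1, 0, 0, 0, 0, 0, 0, 1]'

```text
t: 15.7
eef_pos: [0.6496, 0.0915, 0.115]
tcp_rot: [[-0.176, 0.116, 0.978], [0.021, 0.993, -0.114], [-0.984, 0.0, -0.177]]
wrist_force: [-8.7, 0.8, 6.5]
opening: 0.0118
```

Call:
play_rows --commands '[-0.25, 0, -2.4, 0, -0.07, 0, 1, -0.25, 0, -2.4, 0, -0.07, 0, 1, -0.25, 0, -2.4, 0, -0.07, 0, 1, -0.25, 0, -2.4, 0, -0.07, 0, 1, -0.25, 0, -2.4, 0, -0.07, 0, 1]'

```text
t: 16.12
eef_pos: [0.6381, 0.0931, 0.1158]
tcp_rot: [[0.178, 0.116, 0.977], [-0.02, 0.993, -0.114], [-0.984, 0.001, 0.179]]
wrist_force: [1.1, -0.8, -6.3]
opening: 0.0118
```

Call:
play_rows --commands '[0, 0, 0, 0, 0, 0, 1, 0, 0, 0, 0, 0, 0, 1]'

```text
t: 16.28
eef_pos: [0.6376, 0.0932, 0.1161]
tcp_rot: [[0.173, 0.115, 0.978], [-0.02, 0.993, -0.114], [-0.985, 0.0, 0.174]]
wrist_force: [-1.6, 1.7, -0.1]
opening: 0.0118
```

```bash
cat >> h.py <<'E'
TA=np.array([.6434,.0922,.1118])
E
python3 - <<'E'
from h import *
s=observe();print((s["eef_pos"]-pose(TA,-10,4.9)[0])*1e3)
nxt(TA,10,6.8,5)
snap("scene","s9",(200,60,390,210),4)
E
```

```text
[ 0.08869949  0.2887241  -0.07452615]
th0 -10.03 F [-1.6  1.7 -0.1] op 0.0118
[0.0, -0.1, 2.5] [0.0, 0.07, -0.0]
[-0.1, -0.1, 2.5] [0.0, 0.07, -0.0]
[-0.3, -0.1, 2.4] [0.0, 0.07, -0.0]
[-0.5, -0.1, 2.4] [0.0, 0.07, -0.0]
[-0.6, -0.1, 2.4] [0.0, 0.07, -0.0]
```

View pics/s9.png

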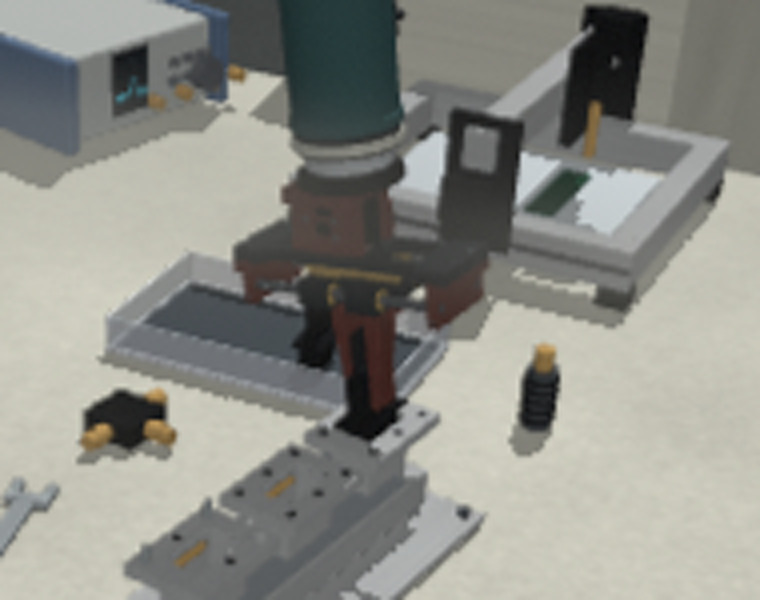

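Tracking well. Continue the swings.

Call:
play_rows --commands '[-0.3, 0, 2.5, 0, 0.07, 0, 1, -0.3, 0, 2.5, 0, 0.07, 0, 1, -0.3, 0, 2.5, 0, 0.07, 0, 1, -0.3, 0, 2.5, 0, 0.07, 0, 1, -0.3, 0, 2.5, 0, 0.07, 0, 1]'

```text
t: 16.75
eef_pos: [0.6495, 0.0917, 0.1183]
tcp_rot: [[-0.18, 0.116, 0.977], [0.022, 0.993, -0.114], [-0.983, 0.001, -0.181]]
wrist_force: [-4.5, 0.7, 0.3]
opening: 0.0119
```

Call:
play_rows --commands '[0, 0, 0, 0, 0, 0, 1, 0, 0, 0, 0, 0, 0, 1]'

```text
t: 16.92
eef_pos: [0.6497, 0.0916, 0.1175]
tcp_rot: [[-0.179, 0.116, 0.977], [0.022, 0.993, -0.114], [-0.984, 0.001, -0.18]]
wrist_force: [-4.1, 0.4, 4.1]
opening: 0.0119
```

Call:
play_rows --commands '[-0.3, 0, -2.6, 0, -0.07, 0, 1, -0.3, 0, -2.6, 0, -0.07, 0, 1, -0.3, 0, -2.6, 0, -0.07, 0, 1, -0.3, 0, -2.6, 0, -0.07, 0, 1, -0.3, 0, -2.6, 0, -0.07, 0, 1]'

```text
t: 17.33
eef_pos: [0.6368, 0.093, 0.1188]
tcp_rot: [[0.172, 0.116, 0.978], [-0.02, 0.993, -0.115], [-0.985, 0.0, 0.174]]
wrist_force: [-1.3, -0.7, -7.8]
opening: 0.0119
```

Call:
play_rows --commands '[0, 0, 0, 0, 0, 0, 1, 0, 0, 0, 0, 0, 0, 1, 0, 0, 0, 0, 0, 0, 1]'

```text
t: 17.58
eef_pos: [0.6364, 0.093, 0.119]
tcp_rot: [[0.168, 0.116, 0.979], [-0.02, 0.993, -0.114], [-0.986, -0.0, 0.169]]
wrist_force: [-6.6, 2.0, 1.6]
opening: 0.0112
```

```bash
python3 - <<'E'
from h import *
s=observe();print((s["eef_pos"]-pose(TA,-10,9)[0])*1e3)
nxt(TA,10,11,5)
E
```

```text
[-0.41926182  0.03432497 -1.2035106 ]
th0 -9.73 F [-6.6  2.   1.6] op 0.0112
[-0.2, 0.0, 2.9] [-0.0, 0.069, 0.0]
[-0.3, 0.0, 2.9] [-0.0, 0.069, 0.0]
[-0.5, 0.0, 2.8] [-0.0, 0.069, 0.0]
[-0.7, 0.0, 2.8] [-0.0, 0.069, 0.0]
[-0.9, 0.0, 2.7] [-0.0, 0.069, 0.0]
```

Call:
play_rows --commands '[-0.4, 0, 2.8, 0, 0.07, 0, 1, -0.4, 0, 2.8, 0, 0.07, 0, 1, -0.4, 0, 2.8, 0, 0.07, 0, 1, -0.4, 0, 2.8, 0, 0.07, 0, 1, -0.5, 0, 2.8, 0, 0.07, 0, 1]'

```text
t: 18.0
eef_pos: [0.6528, 0.0911, 0.1216]
tcp_rot: [[-0.176, 0.116, 0.977], [0.021, 0.993, -0.114], [-0.984, 0.001, -0.178]]
wrist_force: [-0.9, 0.4, -9.5]
opening: 0.0121
```

Call:
play_rows --commands '[0, 0, 0, 0, 0, 0, 1, 0, 0, 0, 0, 0, 0, 1]'

```text
t: 18.17
eef_pos: [0.6531, 0.0911, 0.1214]
tcp_rot: [[-0.171, 0.117, 0.978], [0.021, 0.993, -0.115], [-0.985, 0.001, -0.173]]
wrist_force: [-0.0, 2.5, -5.8]
opening: 0.0118
```

Call:
play_rows --commands '[-0.4, 0, -2.9, 0, -0.07, 0, 1, -0.4, 0, -2.9, 0, -0.07, 0, 1, -0.4, 0, -2.9, 0, -0.07, 0, 1, -0.4, 0, -2.9, 0, -0.07, 0, 1, -0.4, 0, -2.9, 0, -0.07, 0, 1]'

```text
t: 18.58
eef_pos: [0.636, 0.0928, 0.1246]
tcp_rot: [[0.178, 0.115, 0.977], [-0.021, 0.993, -0.113], [-0.984, -0.0, 0.179]]
wrist_force: [1.2, -0.8, -11.4]
opening: 0.0117
```

Call:
play_rows --commands '[0, 0, 0, 0, 0, 0, 1, 0, 0, 0, 0, 0, 0, 1, 0, 0, 0, 0, 0, 0, 1]'

```text
t: 18.83
eef_pos: [0.6368, 0.0928, 0.1247]
tcp_rot: [[0.172, 0.116, 0.978], [-0.02, 0.993, -0.114], [-0.985, -0.0, 0.173]]
wrist_force: [-1.4, -0.3, -10.8]
opening: 0.012
```

```bash
python3 - <<'E'
from h import *
s=observe();print((s["eef_pos"]-pose(TA,-10,13)[0])*1e3)
nxt(TA,10,14,5)
snap("scene","s10",(200,60,390,210),4)
E
```

```text
[ 0.67242937 -0.2214037   0.49468207]
th0 -9.98 F [ -1.4  -0.3 -10.8] op 0.012
[0.4, 0.0, 2.8] [0.0, 0.07, 0.0]
[0.2, 0.0, 2.8] [0.0, 0.07, 0.0]
[0.0, 0.0, 2.8] [0.0, 0.07, 0.0]
[-0.2, 0.0, 2.8] [0.0, 0.07, 0.0]
[-0.4, 0.0, 2.8] [0.0, 0.07, 0.0]
```

View pics/s10.png

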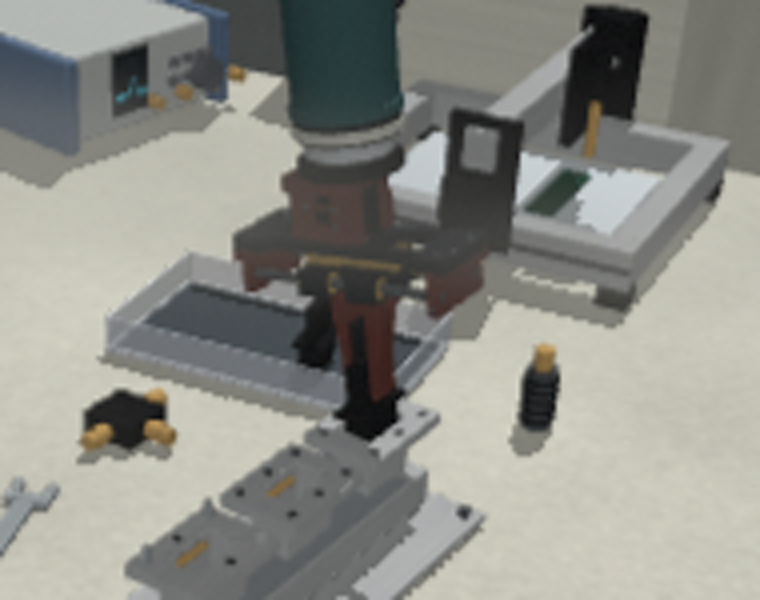

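Call:
play_rows --commands '[0, 0, 3, 0, 0.07, 0, 1, -0.2, 0, 3, 0, 0.07, 0, 1, -0.3, 0, 3, 0, 0.07, 0, 1, -0.4, 0, 3, 0, 0.07, 0, 1, -0.5, 0, 3, 0, 0.07, 0, 1]'

```text
t: 19.3
eef_pos: [0.6545, 0.0911, 0.1272]
tcp_rot: [[-0.172, 0.116, 0.978], [0.021, 0.993, -0.114], [-0.985, 0.001, -0.173]]
wrist_force: [-2.4, 2.1, 7.9]
opening: 0.0118
```

Call:
play_rows --commands '[0, 0, 0, 0, 0, 0, 1, 0, 0, 0, 0, 0, 0, 1]'

```text
t: 19.47
eef_pos: [0.6547, 0.091, 0.1274]
tcp_rot: [[-0.168, 0.117, 0.979], [0.021, 0.993, -0.115], [-0.986, 0.001, -0.17]]
wrist_force: [-1.9, 1.5, -0.7]
opening: 0.0118
```

Call:
play_rows --commands '[-0.2, 0, -3.2, 0, -0.07, 0, 1, -0.3, 0, -3.2, 0, -0.07, 0, 1, -0.4, 0, -3.2, 0, -0.07, 0, 1, -0.4, 0, -3.2, 0, -0.07, 0, 1, -0.5, 0, -3.2, 0, -0.07, 0, 1]'

```text
t: 19.88
eef_pos: [0.639, 0.0929, 0.1319]
tcp_rot: [[0.186, 0.115, 0.976], [-0.021, 0.993, -0.113], [-0.982, 0.001, 0.187]]
wrist_force: [0.2, -0.6, -1.0]
opening: 0.0118
```

Call:
play_rows --commands '[0, 0, 0, 0, 0, 0, 1, 0, 0, 0, 0, 0, 0, 1]'

```text
t: 20.05
eef_pos: [0.6379, 0.0932, 0.1318]
tcp_rot: [[0.179, 0.115, 0.977], [-0.02, 0.993, -0.113], [-0.984, 0.001, 0.181]]
wrist_force: [-0.1, -0.0, 1.1]
opening: 0.0119
```

Call:
play_rows --commands '[-0.2, 0, 3.3, 0, 0.07, 0, 1, -0.3, 0, 3.3, 0, 0.07, 0, 1, -0.4, 0, 3.3, 0, 0.07, 0, 1, -0.4, 0, 3.3, 0, 0.07, 0, 1, -0.5, 0, 3.3, 0, 0.07, 0, 1]'

```text
t: 20.47
eef_pos: [0.6549, 0.0908, 0.1329]
tcp_rot: [[-0.173, 0.116, 0.978], [0.021, 0.993, -0.114], [-0.985, 0.001, -0.174]]
wrist_force: [1.5, 0.7, 0.0]
opening: 0.0115
```

Call:
play_rows --commands '[0, 0, 0, 0, 0, 0, 1, 0, 0, 0, 0, 0, 0, 1]'

```text
t: 20.63
eef_pos: [0.656, 0.0907, 0.1324]
tcp_rot: [[-0.169, 0.116, 0.979], [0.021, 0.993, -0.114], [-0.985, 0.001, -0.17]]
wrist_force: [1.0, -0.3, 4.9]
opening: 0.0119
```

```bash
python3 - <<'E'
from h import *
s=observe();print((s["eef_pos"]-pose(TA,10,19)[0])*1e3)
nxt(TA,0,23,3)
E
```

```text
[ 4.25125064 -0.52509102  2.37537764]
th0 9.81 F [ 1.  -0.3  4.9] op 0.0119
[-0.1, 0.0, -4.3] [-0.0, -0.057, -0.0]
[-0.3, 0.0, -4.3] [-0.0, -0.057, -0.0]
[-0.5, 0.0, -4.3] [-0.0, -0.057, -0.0]
```

Free (h ≈ 21). Straighten, then lift.

Call:
play_rows --commands '[-0.4, 0, -3.8, 0, -0.057, 0, 1, -0.7, 0, -3.8, 0, -0.057, 0, 1, -0.9, 0, -3.8, 0, -0.057, 0, 1, -2, 0, 0, 0, 0, 0, 1, -2, 0, 0, 0, 0, 0, 1]'

```text
t: 21.05
eef_pos: [0.6421, 0.0924, 0.1398]
tcp_rot: [[-0.003, 0.115, 0.993], [0.0, 0.993, -0.115], [-1.0, 0.0, -0.003]]
wrist_force: [0.1, -0.4, -0.9]
opening: 0.0117
```

Call:
play_rows --commands '[-5, 0, 0, 0, 0, 0, 1, -10, 0, 0, 0, 0, 0, 1, -20, 0, 0, 0, 0, 0, 1, -20, 0, 0, 0, 0, 0, 1, -10, 0, 0, 0, 0, 0, 1]'

```text
t: 21.47
eef_pos: [0.644, 0.0923, 0.2071]
tcp_rot: [[0.001, 0.116, 0.993], [0.001, 0.993, -0.116], [-1.0, 0.001, 0.001]]
wrist_force: [-0.3, 0.1, 0.1]
opening: 0.0117
```

```bash
python3 - <<'E'
from h import *
plan(np.array([.42,.295,.17]),Rt(YAW+.45))
snap("scene","s11",(200,60,390,210),4)
E
```

```text
pos [0.644  0.0923 0.2071] rotvec [-0.4502  0.0011 -0.0005] tooldelta mm [  36.95  175.31 -245.98] n 9
0 [4.1, 19.5, -27.3] [-0.05, 0.0001, -0.0001]
1 [4.1, 20.8, -26.3] [-0.05, 0.0001, -0.0001]
2 [4.1, 22.1, -25.2] [-0.05, 0.0001, -0.0001]
3 [4.1, 23.3, -24.1] [-0.05, 0.0001, -0.0001]
4 [4.1, 24.5, -22.9] [-0.05, 0.0001, -0.0001]
5 [4.1, 25.6, -21.7] [-0.05, 0.0001, -0.0001]
6 [4.1, 26.7, -20.3] [-0.05, 0.0001, -0.0001]
7 [4.1, 27.7, -19.0] [-0.05, 0.0001, -0.0001]
8 [4.1, 28.6, -17.6] [-0.05, 0.0001, -0.0001]
```

View pics/s11.png

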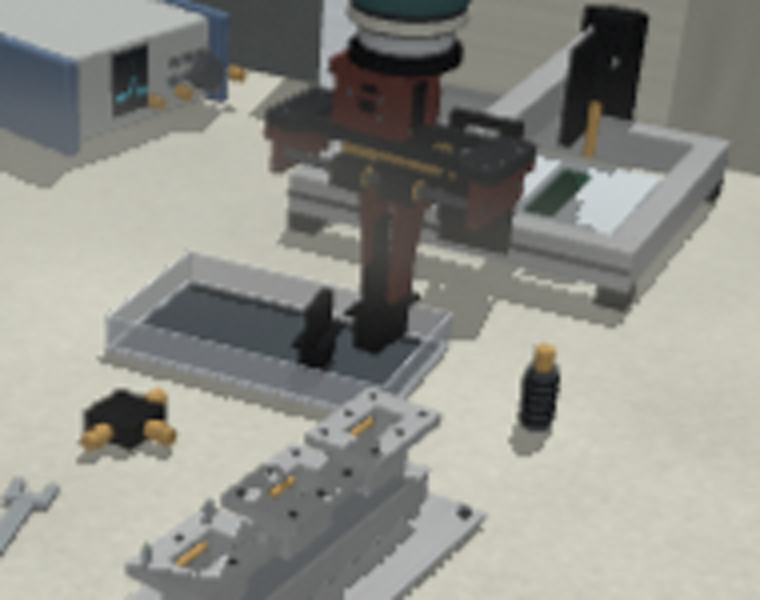

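Call:
play_rows --commands '[0, 19.5, -27.3, -0.05, 0, 0, 1, 0, 20.8, -26.3, -0.05, 0, 0, 1, 0, 22.1, -25.2, -0.05, 0, 0, 1, 4, 23.3, -24.1, -0.05, 0, 0, 1, 4, 24.5, -22.9, -0.05, 0, 0, 1]'

```text
t: 21.93
eef_pos: [0.5166, 0.2057, 0.1961]
tcp_rot: [[-0.002, -0.135, 0.991], [0.0, 0.991, 0.135], [-1.0, 0.001, -0.002]]
wrist_force: [-0.2, 0.2, -0.2]
opening: 0.0119
```

Call:
play_rows --commands '[4, 25.6, -21.7, -0.05, 0, 0, 1, 4, 26.7, -20.3, -0.05, 0, 0, 1, 4, 27.7, -19, -0.05, 0, 0, 1, 4, 28.6, -17.6, -0.05, 0, 0, 1, 4, 7, -19, 0, 0, 0, 1]'

```text
t: 22.35
eef_pos: [0.3964, 0.2984, 0.1763]
tcp_rot: [[-0.002, -0.332, 0.943], [0.002, 0.943, 0.332], [-1.0, 0.003, -0.001]]
wrist_force: [-0.3, 0.3, -0.1]
opening: 0.0119
```

Call:
play_rows --commands '[25, 0, 0, 0, 0, 0, 1, 30, 0, 0, 0, 0, 0, 1, 30, 0, 0, 0, 0, 0, 1, 20, 0, 0, 0, 0, 0, 1, 0, 0, 0, 0, 0, 0, 1]'

```text
t: 22.77
eef_pos: [0.3949, 0.294, 0.0679]
tcp_rot: [[-0.009, -0.328, 0.945], [-0.003, 0.945, 0.328], [-1.0, -0.0, -0.009]]
wrist_force: [-0.2, -1.2, -0.5]
opening: 0.0118
```

Call:
play_rows --commands '[3, 0, 0, 0, 0, 0, 1, 3, 0, 0, 0, 0, 0, 1, 0, 0, 0, 0, 0, 0, 1, 0, 0, 0, 0, 0, 0, 1]'

```text
t: 23.1
eef_pos: [0.3983, 0.2958, 0.0665]
tcp_rot: [[-0.0, -0.328, 0.945], [0.001, 0.945, 0.328], [-1.0, 0.001, 0.0]]
wrist_force: [-0.1, -0.5, -0.5]
opening: 0.0117
```

Call:
play_rows --commands '[5, 0, 0, 0, 0, 0, 1, 5, 0, 0, 0, 0, 0, 1, 2, 0, 0, 0, 0, 0, 1, 2, 0, 0, 0, 0, 0, 1, 0, 0, 0, 0, 0, 0, 1]'

```text
t: 23.52
eef_pos: [0.3972, 0.2954, 0.0516]
tcp_rot: [[-0.002, -0.328, 0.945], [0.0, 0.945, 0.328], [-1.0, 0.001, -0.002]]
wrist_force: [-1.5, -0.0, 4.5]
opening: 0.0116
```

Call:
play_rows --commands '[1, 0, 0, 0, 0, 0, 1, 1, 0, 0, 0, 0, 0, 1, 0, 0, 0, 0, 0, 0, 1]'

```text
t: 23.77
eef_pos: [0.3972, 0.2954, 0.0516]
tcp_rot: [[-0.002, -0.328, 0.945], [0.0, 0.945, 0.328], [-1.0, 0.001, -0.002]]
wrist_force: [-7.1, -3.6, 28.8]
opening: 0.0116
```

Call:
play_rows --commands '[0, 0, 0, 0, 0, 0, 0.4, 0, 0, 0, 0, 0, 0, 0.4, 0, 0, 0, 0, 0, 0, 0.4, -5, 0, 0, 0, 0, 0, 0.4, -20, 0, 0, 0, 0, 0, 0.4]'

```text
t: 24.18
eef_pos: [0.3955, 0.2943, 0.0726]
tcp_rot: [[-0.007, -0.328, 0.945], [-0.002, 0.945, 0.328], [-1.0, 0.0, -0.007]]
wrist_force: [0.1, 0.4, -0.5]
opening: 0.0265
```

Call:
play_rows --commands '[-30, 0, 0, 0, 0, 0, 0.4, -30, 0, 0, 0, 0, 0, 0.4, -35, 0, 0, 0, 0, 0, -1, -35, 0, 0, 0, 0, 0, -1, 0, 0, 0, 0, 0, 0, -1]'

```text
t: 24.6
eef_pos: [0.4012, 0.2974, 0.2108]
tcp_rot: [[0.007, -0.328, 0.945], [0.006, 0.945, 0.328], [-1.0, 0.003, 0.009]]
wrist_force: [0.8, 0.3, -0.7]
opening: 0.0432
```

```bash
python3 - <<'E'
from h import *
print(observe()["eef_pos"])
snap("scene","s12");snap("top","t12")
E
```

```text
[0.40121406 0.29741801 0.2108298 ]
```

View pics/s12.png

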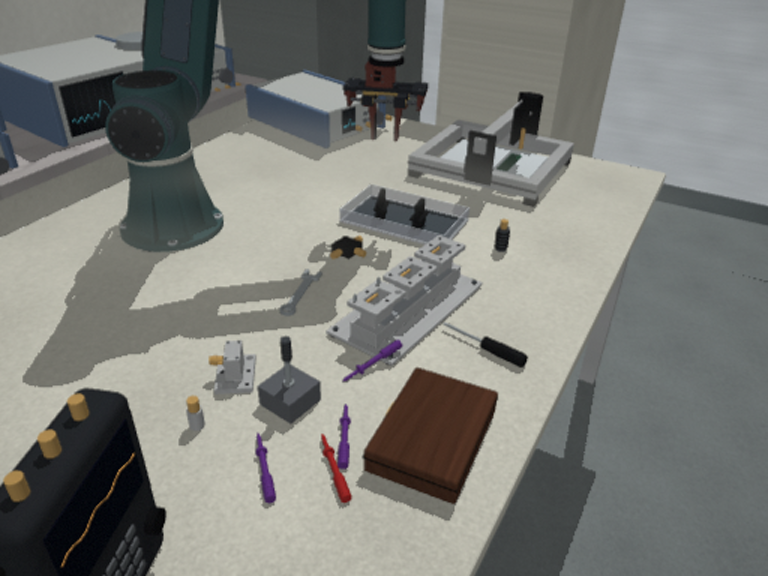

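View pics/t12.png

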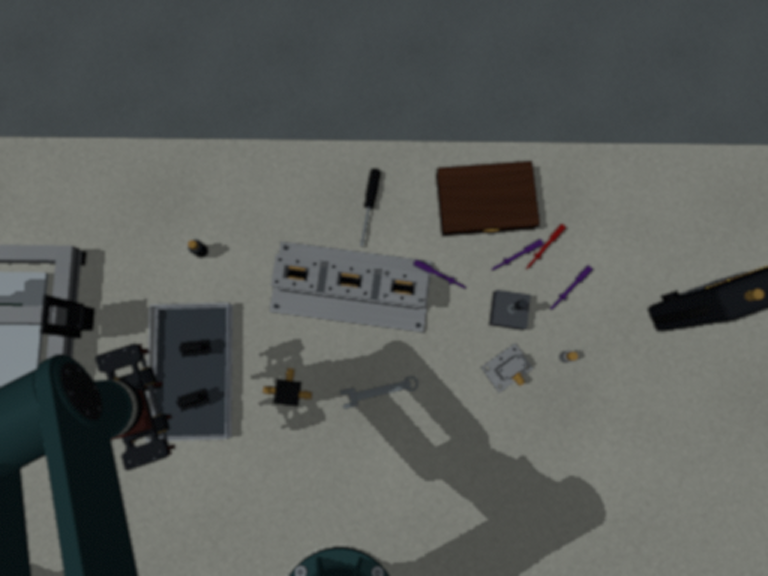

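```bash
python3 - <<'E'
from h import *
a=load("s12");b=load("t12")
def crop(f,x0,y0,x1,y1,s,n):
    im=f["color"][y0:y1,x0:x1,::-1];im=cv2.convertScaleAbs(im,alpha=1.6);cv2.imwrite(f"pics/{n}.png",cv2.resize(im,None,fx=s,fy=s,interpolation=cv2.INTER_CUBIC))
crop(b,310,220,370,270,12,"d1");crop(a,135,220,180,265,12,"d2");crop(b,175,155,295,225,6,"d3")
E
```

```text
(no output)
```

View pics/d1.png

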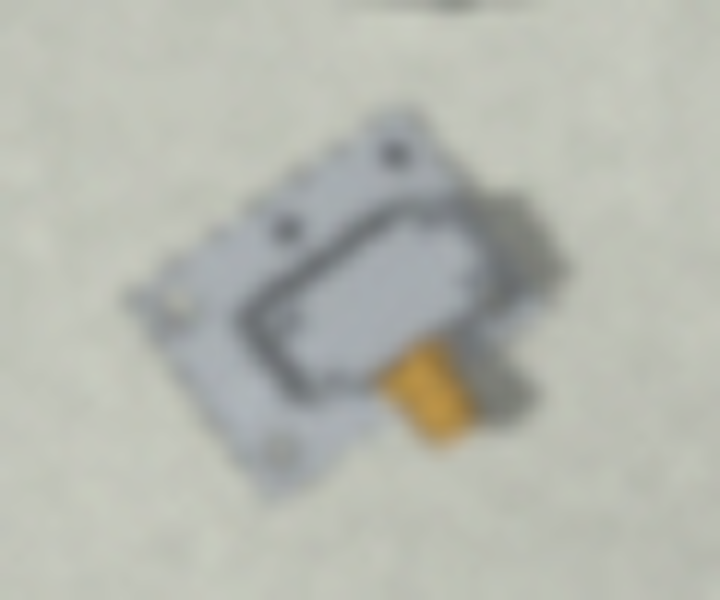

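View pics/d2.png

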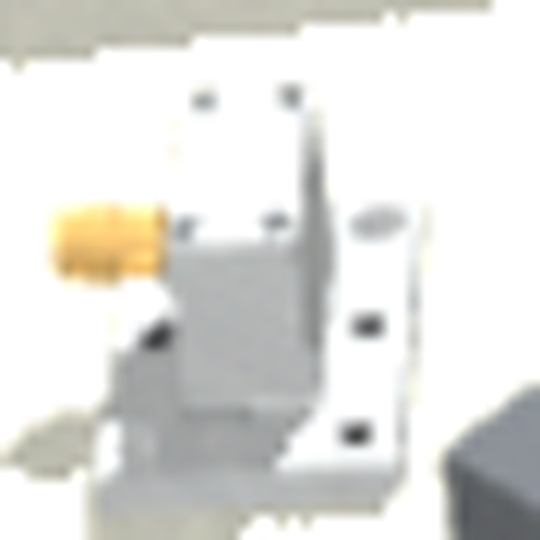

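View pics/d3.png

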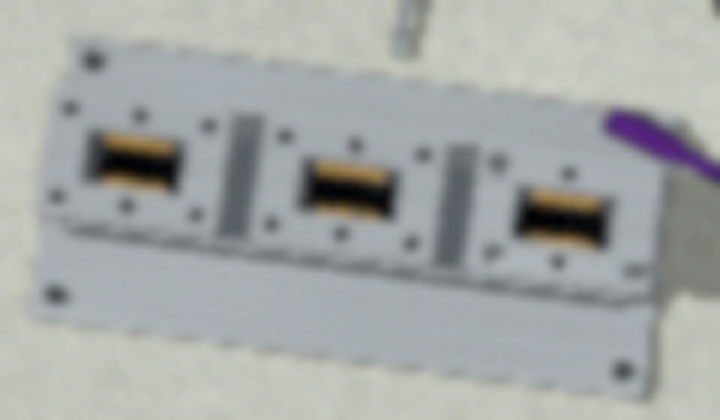

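```bash
python3 - <<'E'
from h import *
a=load("s12");b=load("t12")
def o(q,x0,y0,s): return ((q[0]+.5)/s-.5+x0,(q[1]+.5)/s-.5+y0)
def fit(pts,loc):
    P=np.array(pts)[:,:2];Lc=np.array(loc)/1e3
    p0=P.mean(0);l0=Lc.mean(0);A=P-p0;B=Lc-l0
    th=np.arctan2((B[:,0]*A[:,1]-B[:,1]*A[:,0]).sum(),(A*B).sum())
    R=np.array([[np.cos(th),-np.sin(th)],[np.sin(th),np.cos(th)]]);t=p0-R@l0
    return t,th,((R@Lc.T).T+t-P)*1e3
T=[ray(b,*o(q,310,220,12),.01) for q in[(178,303),(395,153),(288,230),(282,452)]]
S=[ray(a,*o(q,135,220,12),.01) for q in[(380,222),(355,433),(367,325)]]
for n,x in(("top",fit(T,[(22,34),(22,-34),(22,0),(-22,34)])),("scene",fit(S,[(22,34),(22,-34),(22,0)]))):print(n,x[0].round(4),x[1].round(3),x[2].round(1).tolist())
# divider
D=[(70,108),(208,126),(57,197),(195,215),(140,115),(127,206),(286,136),(424,154),(271,224),(410,243),(355,146),(341,234),(569,174),(558,262)]
loc=[(22,139),(22,71),(-22,139),(-22,71),(22,105),(-22,105),(22,34),(22,-34),(-22,34),(-22,-34),(22,0),(-22,0),(22,-105),(-22,-105)]
t,th,r=fit([ray(b,*o(q,175,155,6),.09) for q in D],loc)
print("div",t,th,r.round(1).tolist()); R=np.array([[np.cos(th),-np.sin(th)],[np.sin(th),np.cos(th)]])
print("port_c",t+R@[0,-.105],"port_a",t+R@[0,.105])
E
```

```text
top [ 0.4672 -0.333 ] 0.608 [[-0.5, -0.3], [-0.2, -0.1], [0.2, 0.1], [0.5, 0.2]]
scene [ 0.4657 -0.3323] 0.602 [[-0.2, 0.2], [0.2, -0.3], [0.1, 0.1]]
div [ 0.6306958  -0.01298158] -0.12178258442868511 [[0.1, -0.4], [0.0, -0.6], [0.4, 0.2], [0.2, -0.4], [-0.9, -0.0], [0.3, 0.4], [0.0, 0.7], [-0.1, 0.3], [-0.3, -0.3], [-0.1, -0.6], [0.5, 0.5], [0.0, -0.2], [0.3, 0.1], [-0.3, 0.3]]
port_c [ 0.61794021 -0.11720392] port_a [0.64345138 0.09124075]
```

```bash
python3 - <<'E'
from h import *
b=load("t0")
print("load",ray(b,(570+.5)/1.5-.5,(356+.5)/1.5-.5,.045),"wrench/splitter ok")
plan(np.array([.4665,-.3327,.20]),Rt(.606-np.pi/2),n=20)
E
```

```text
load [ 0.48993283 -0.45021533  0.045     ] wrench/splitter ok
pos [0.3986 0.2959 0.206 ] rotvec [ 1.2989e+00  5.0000e-04 -2.5000e-03] tooldelta mm [   4.77 -616.11 -142.  ] n 20
0 [0.2, -30.8, -7.1] [0.0649, 0.0, -0.0001]
1 [0.2, -31.2, -5.1] [0.0649, 0.0, -0.0001]
2 [0.2, -31.5, -3.0] [0.0649, 0.0, -0.0001]
3 [0.3, -31.6, -1.0] [0.0649, 0.0, -0.0001]
4 [0.3, -31.6, 1.1] [0.0649, 0.0, -0.0001]
5 [0.3, -31.5, 3.1] [0.0649, 0.0, -0.0001]
6 [0.3, -31.2, 5.1] [0.0649, 0.0, -0.0001]
7 [0.3, -30.8, 7.1] [0.0649, 0.0, -0.0001]
8 [0.3, -30.3, 9.1] [0.0649, 0.0, -0.0001]
9 [0.3, -29.6, 11.1] [0.0649, 0.0, -0.0001]
10 [0.3, -28.8, 13.0] [0.0649, 0.0, -0.0001]
11 [0.3, -27.9, 14.8] [0.0649, 0.0, -0.0001]
12 [0.3, -26.9, 16.6] [0.0649, 0.0, -0.0001]
13 [0.3, -25.8, 18.3] [0.0649, 0.0, -0.0001]
14 [0.3, -24.5, 19.9] [0.0649, 0.0, -0.0001]
15 [0.3, -23.2, 21.5] [0.0649, 0.0, -0.0001]
16 [0.3, -21.7, 23.0] [0.0649, 0.0, -0.0001]
17 [0.3, -20.2, 24.3] [0.0649, 0.0, -0.0001]
18 [0.3, -18.6, 25.6] [0.0649, 0.0, -0.0001]
19 [0.3, -16.9, 26.7] [0.0649, 0.0, -0.0001]
```

Call:
play_rows --commands '[0.2, -30.8, -7.1, 0.065, 0, 0, -1, 0.2, -31.2, -5.1, 0.065, 0, 0, -1, 0.2, -31.5, -3, 0.065, 0, 0, -1, 0.3, -31.6, -1, 0.065, 0, 0, -1, 0.3, -31.6, 1.1, 0.065, 0, 0, -1]'

```text
t: 25.12
eef_pos: [0.4131, 0.1366, 0.2014]
tcp_rot: [[-0.006, -0.006, 1.0], [-0.0, 1.0, 0.006], [-1.0, -0.0, -0.006]]
wrist_force: [-0.1, 0.0, -0.2]
opening: 0.0842
```

Call:
play_rows --commands '[0.3, -31.5, 3.1, 0.065, 0, 0, -1, 0.3, -31.2, 5.1, 0.065, 0, 0, -1, 0.3, -30.8, 7.1, 0.065, 0, 0, -1, 0.3, -30.3, 9.1, 0.065, 0, 0, -1, 0.3, -29.6, 11.1, 0.065, 0, 0, -1]'

```text
t: 25.53
eef_pos: [0.43, -0.0203, 0.1999]
tcp_rot: [[-0.006, 0.314, 0.949], [0.001, 0.949, -0.314], [-1.0, -0.001, -0.006]]
wrist_force: [-0.1, -0.2, -0.6]
opening: 0.0877
```

Call:
play_rows --commands '[0.3, -28.8, 13, 0.065, 0, 0, -1, 0.3, -27.9, 14.8, 0.065, 0, 0, -1, 0.3, -26.9, 16.6, 0.065, 0, 0, -1, 0.3, -25.8, 18.3, 0.065, 0, 0, -1, 0.3, -24.5, 19.9, 0.065, 0, 0, -1]'

```text
t: 25.95
eef_pos: [0.4469, -0.1771, 0.1981]
tcp_rot: [[-0.005, 0.601, 0.799], [0.002, 0.799, -0.601], [-1.0, -0.001, -0.006]]
wrist_force: [1.3, -0.3, 0.6]
opening: 0.0876
```

Call:
play_rows --commands '[0.3, -23.2, 21.5, 0.065, 0, 0, -1, 0.3, -21.7, 23, 0.065, 0, 0, -1, 0.3, -20.2, 24.3, 0.065, 0, 0, -1, 0.3, -18.6, 25.6, 0.065, 0, 0, -1, 0.3, -16.9, 26.7, 0.065, 0, 0, -1]'

```text
t: 26.37
eef_pos: [0.4639, -0.334, 0.1961]
tcp_rot: [[-0.005, 0.825, 0.566], [0.003, 0.566, -0.825], [-1.0, -0.002, -0.005]]
wrist_force: [-0.5, 0.5, -0.2]
opening: 0.0877
```

Call:
play_rows --commands '[0, 0, 0, 0, 0, 0, -0.6, 0, 0, 0, 0, 0, 0, -0.6, 0, 0, 0, 0, 0, 0, -0.6]'

```text
t: 26.62
eef_pos: [0.4639, -0.3319, 0.1966]
tcp_rot: [[-0.005, 0.822, 0.569], [0.003, 0.569, -0.822], [-1.0, -0.002, -0.006]]
wrist_force: [0.2, 0.1, 0.3]
opening: 0.0722
```

```bash
python3 - <<'E'
from h import *
plan(np.array([.4665,-.3327,.030]),Rt(.606-np.pi/2),n=1)
snap("scene","s13",(90,150,260,300),4);snap("top","t13",(290,200,400,290),6)
E
```

```text
pos [ 0.4639 -0.3319  0.1966] rotvec [-0.0009 -0.0056  0.002 ] tooldelta mm [166.61   2.02   3.01] n 1
0 [166.6, 2.0, 3.0] [-0.0009, -0.0056, 0.002]
```

View pics/s13.png

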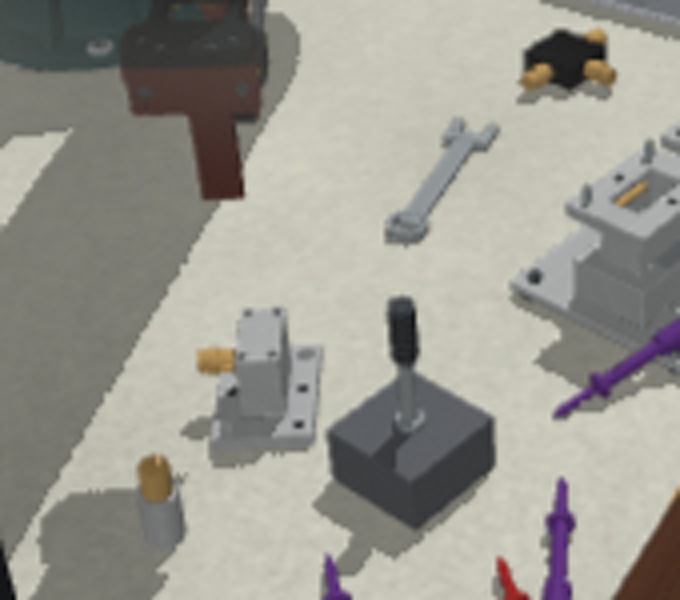

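Call:
play_rows --commands '[30, 0.5, 1, 0, -0.005, 0.002, -0.6, 35, 0.5, 1, 0, 0, 0, -0.6, 35, 0.5, 1, 0, 0, 0, -0.6, 20, 0.5, 0, 0, 0, 0, -0.6, 0, 0, 0, 0, 0, 0, -0.6]'

```text
t: 27.13
eef_pos: [0.4658, -0.3309, 0.0743]
tcp_rot: [[-0.004, 0.822, 0.57], [0.003, 0.57, -0.822], [-1.0, -0.001, -0.005]]
wrist_force: [-0.2, 0.4, 0.6]
opening: 0.0701
```

Call:
play_rows --commands '[0, 0, 0, 0, 0, 0, -0.6, 0, 0, 0, 0, 0, 0, -0.6, 0, 0, 0, 0, 0, 0, -0.6]'

```text
t: 27.38
eef_pos: [0.4698, -0.3355, 0.0804]
tcp_rot: [[0.005, 0.822, 0.569], [-0.005, 0.569, -0.822], [-1.0, 0.001, 0.007]]
wrist_force: [0.0, 0.2, 0.4]
opening: 0.0706
```

```bash
python3 - <<'E'
from h import *
plan(np.array([.4665,-.3327,.030]),Rt(.606-np.pi/2),n=1)
snap("scene","s14",(90,150,260,300),4)
E
```

```text
pos [ 0.4698 -0.3355  0.0804] rotvec [-0.0006  0.0068 -0.0013] tooldelta mm [50.36 -1.22 -4.54] n 1
0 [50.4, -1.2, -4.5] [-0.0006, 0.0068, -0.0013]
```

View pics/s14.png

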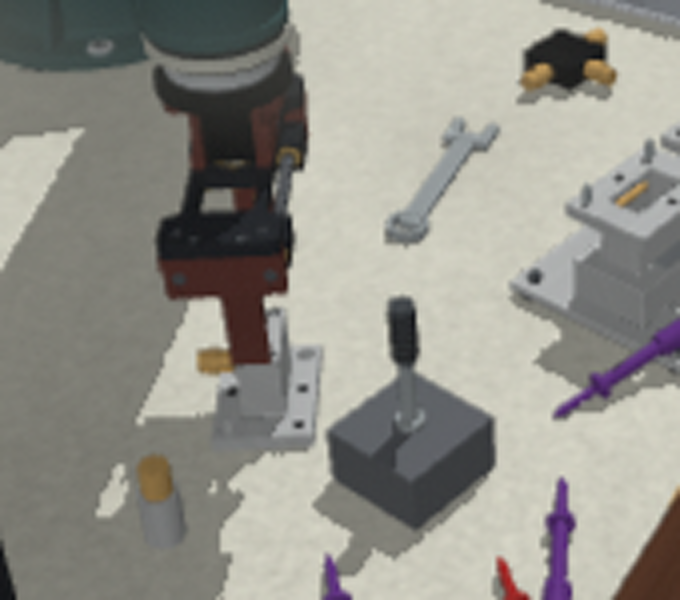

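Call:
play_rows --commands '[0, 0, 0, 0, 0, 0, -0.6, 0, 0, 0, 0, 0, 0, -0.6, 0, 0, 0, 0, 0, 0, -0.6, 0, 0, 0, 0, 0, 0, -0.6]'

```text
t: 27.77
eef_pos: [0.4688, -0.3351, 0.0789]
tcp_rot: [[0.003, 0.823, 0.568], [-0.003, 0.568, -0.823], [-1.0, 0.001, 0.004]]
wrist_force: [-0.5, -0.5, -0.6]
opening: 0.0701
```

```bash
python3 - <<'E'
from h import *
plan(np.array([.4665,-.3327,.030]),Rt(.606-np.pi/2),n=1)
E
```

```text
pos [ 0.4688 -0.3351  0.0789] rotvec [-0.0013  0.0042 -0.0007] tooldelta mm [48.87 -0.57 -3.43] n 1
0 [48.9, -0.6, -3.4] [-0.0013, 0.0042, -0.0007]
```

Call:
play_rows --commands '[10, 0, -0.5, 0, 0.001, 0, -0.6, 10, 0, -0.5, 0, 0, 0, -0.6, 10, 0, -0.5, 0, 0, 0, -0.6, 8, 0, -0.5, 0, 0, 0, -0.6, 6, 0, 0, 0, 0, 0, -0.6]'

```text
t: 28.18
eef_pos: [0.4667, -0.3325, 0.0326]
tcp_rot: [[0.0, 0.823, 0.569], [-0.0, 0.569, -0.823], [-1.0, -0.0, 0.0]]
wrist_force: [-0.0, 0.5, 0.7]
opening: 0.0703
```

Call:
play_rows --commands '[0, 0, 0, 0, 0, 0, -0.6, 0, 0, 0, 0, 0, 0, -0.6, 0, 0, 0, 0, 0, 0, -0.6, 0, 0, 0, 0, 0, 0, -0.6]'

```text
t: 28.52
eef_pos: [0.4679, -0.3336, 0.0349]
tcp_rot: [[0.003, 0.823, 0.569], [-0.002, 0.569, -0.823], [-1.0, 0.001, 0.003]]
wrist_force: [-1.5, -0.7, -0.2]
opening: 0.0708
```

```bash
python3 - <<'E'
from h import *
plan(np.array([.4665,-.3327,.030]),Rt(.606-np.pi/2),n=1)
E
```

```text
pos [ 0.4679 -0.3336  0.0349] rotvec [-0.0012  0.0034 -0.0007] tooldelta mm [ 4.85 -0.67 -1.6 ] n 1
0 [4.9, -0.7, -1.6] [-0.0012, 0.0034, -0.0007]
```

Call:
play_rows --commands '[2, -0.5, -1, 0, 0, 0, 0.5, 0, 0, 0, 0, 0, 0, 0.5, 0, 0, 0, 0, 0, 0, 0.5, 0, 0, 0, 0, 0, 0, 0.5, 0, 0, 0, 0, 0, 0, 0.5]' --squeeze 8

```text
t: 28.93
eef_pos: [0.4667, -0.333, 0.0327]
tcp_rot: [[0.002, 0.823, 0.569], [-0.002, 0.569, -0.823], [-1.0, 0.001, 0.003]]
wrist_force: [-0.2, -0.5, 1.4]
opening: 0.0522
```

Call:
play_rows --commands '[0, 0, 0, 0, 0, 0, 1, 0, 0, 0, 0, 0, 0, 1, 0, 0, 0, 0, 0, 0, 1]' --squeeze 40

```text
t: 29.18
eef_pos: [0.4667, -0.333, 0.0326]
tcp_rot: [[0.002, 0.823, 0.569], [-0.002, 0.569, -0.823], [-1.0, 0.001, 0.003]]
wrist_force: [-0.8, -0.3, 2.3]
opening: 0.0518
```

```bash
python3 - <<'E'
from h import *
s=observe();print(s["eef_pos"],s["wrist_force"],s["opening"],s["tcp_rot"].round(4).tolist())
snap("scene","s15",(130,200,190,270),8);snap("top","t15",(310,210,380,280),8)
E
```

```text
[ 0.46673161 -0.33295422  0.03263137] [-0.76908987 -0.33665809  2.25099397] 0.051848001227882516 [[0.0021, 0.8226, 0.5687], [-0.0021, 0.5687, -0.8226], [-1.0, 0.0005, 0.0029]]
```

View pics/s15.png

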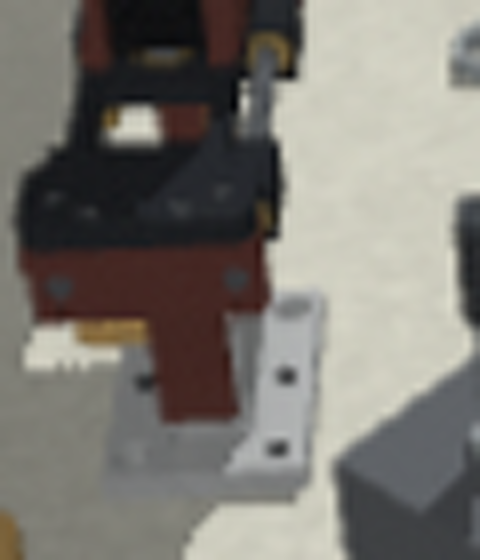

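View pics/t15.png

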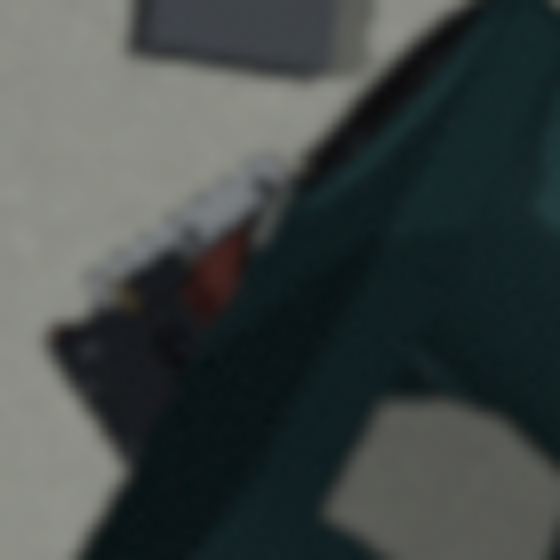

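```bash
python3 - <<'E'
from h import *
a=load("s15")
def o(q): return ((q[0]+.5)/8-.5+130,(q[1]+.5)/8-.5+200)
S=np.array([ray(a,*o(q),.01) for q in[(294,307),(287,376),(277,447)]]);print(S)
s=observe();z=s["tcp_rot"][:,2];yh=-z.copy();yh[2]=0;xh=np.array([yh[1],-yh[0],0])
print([( (p-s["eef_pos"])@xh*1e3, (p-s["eef_pos"])@yh*1e3) for p in S])
# target TCP for fit
plan(np.array([.60,-.17,.20]),Rt(-.118-np.pi/2))
E
```

```text
[[ 0.46477029 -0.29153999  0.01      ]
 [ 0.48427383 -0.31928914  0.01      ]
 [ 0.50261755 -0.34688148  0.01      ]]
[(np.float64(21.970195441714782), np.float64(35.167182645201386)), (np.float64(22.234760396741994), np.float64(1.2507564314832507)), (np.float64(21.63443423409676), np.float64(-31.877174434438167))]
pos [ 0.4667 -0.333   0.0326] rotvec [ 0.7228  0.0026 -0.0015] tooldelta mm [-167.43  202.4   -57.77] n 8
0 [-20.9, 25.3, -7.2] [0.0904, 0.0003, -0.0002]
1 [-20.9, 24.5, -9.5] [0.0904, 0.0003, -0.0002]
2 [-20.9, 23.6, -11.7] [0.0904, 0.0003, -0.0002]
3 [-20.9, 22.4, -13.7] [0.0904, 0.0003, -0.0002]
4 [-20.9, 21.1, -15.7] [0.0904, 0.0003, -0.0002]
5 [-20.9, 19.6, -17.6] [0.0904, 0.0003, -0.0002]
6 [-20.9, 17.9, -19.3] [0.0904, 0.0003, -0.0002]
7 [-20.9, 16.1, -20.8] [0.0904, 0.0003, -0.0002]
```

Call:
play_rows --commands '[-5, 0, 0, 0, 0, 0, 1, -10, 0, 0, 0, 0, 0, 1, -20, 0, 0, 0, 0, 0, 1, -20, 0, 0, 0, 0, 0, 1, -20, 0, 0, 0, 0, 0, 1]' --squeeze 50

```text
t: 29.7
eef_pos: [0.466, -0.332, 0.1083]
tcp_rot: [[0.001, 0.823, 0.569], [-0.001, 0.569, -0.823], [-1.0, 0.0, 0.001]]
wrist_force: [-0.1, -0.3, -3.9]
opening: 0.0515
```

Call:
play_rows --commands '[-25, 0, 0, 0, 0, 0, 1, -25, 0, 0, 0, 0, 0, 1, -25, 0, 0, 0, 0, 0, 1, -10, 0, 0, 0, 0, 0, 1, 0, 0, 0, 0, 0, 0, 1]'

```text
t: 30.12
eef_pos: [0.4676, -0.3335, 0.1954]
tcp_rot: [[0.006, 0.823, 0.569], [-0.005, 0.569, -0.823], [-1.0, 0.002, 0.008]]
wrist_force: [-0.0, 0.4, -4.3]
opening: 0.0518
```

```bash
python3 - <<'E'
from h import *
s=observe();print(s["wrist_force"],s["opening"])
plan(np.array([.6186,-.1170,.192]),Rt(-.118-np.pi/2),n=10)
E
```

```text
[-0.04576579  0.43173885 -4.26224346] 0.05184222328751129
pos [ 0.4676 -0.3335  0.1954] rotvec [ 0.7228  0.0068 -0.0045] tooldelta mm [  3.09 247.34 -92.29] n 10
0 [0.3, 24.7, -9.2] [0.0723, 0.0007, -0.0005]
1 [0.3, 24.0, -11.0] [0.0723, 0.0007, -0.0005]
2 [0.3, 23.1, -12.7] [0.0723, 0.0007, -0.0005]
3 [0.3, 22.2, -14.3] [0.0723, 0.0007, -0.0005]
4 [0.3, 21.1, -15.9] [0.0723, 0.0007, -0.0005]
5 [0.3, 19.9, -17.4] [0.0723, 0.0007, -0.0005]
6 [0.3, 18.6, -18.8] [0.0723, 0.0007, -0.0005]
7 [0.3, 17.2, -20.1] [0.0723, 0.0007, -0.0005]
8 [0.3, 15.7, -21.2] [0.0723, 0.0007, -0.0005]
9 [0.3, 14.1, -22.3] [0.0723, 0.0007, -0.0005]
```

Call:
play_rows --commands '[0.3, 24.7, -9.2, 0.072, 0, 0, 1, 0.3, 24, -11, 0.072, 0, 0, 1, 0.3, 23.1, -12.7, 0.072, 0, 0, 1, 0.3, 22.2, -14.3, 0.072, 0, 0, 1, 0.3, 21.1, -15.9, 0.072, 0, 0, 1]'

```text
t: 30.53
eef_pos: [0.541, -0.2225, 0.1888]
tcp_rot: [[-0.001, 0.971, 0.238], [-0.0, 0.238, -0.971], [-1.0, -0.001, -0.0]]
wrist_force: [0.4, -0.5, -3.4]
opening: 0.0522
```

Call:
play_rows --commands '[0.3, 19.9, -17.4, 0.073, 0, 0, 1, 0.3, 18.6, -18.8, 0.073, 0, 0, 1, 0.3, 17.2, -20.1, 0.073, 0, 0, 1, 0.3, 15.7, -21.2, 0.073, 0, 0, 1, 0.3, 14.1, -22.3, 0.073, 0, 0, 1]'

```text
t: 30.95
eef_pos: [0.6166, -0.1143, 0.187]
tcp_rot: [[-0.002, 0.992, -0.123], [-0.001, -0.123, -0.992], [-1.0, -0.001, 0.001]]
wrist_force: [0.8, -0.4, -3.2]
opening: 0.0518
```

Call:
play_rows --commands '[0, 0, 0, 0, 0, 0, 1, 0, 0, 0, 0, 0, 0, 1, 0, 0, 0, 0, 0, 0, 1, 0, 0, 0, 0, 0, 0, 1, 0, 0, 0, 0, 0, 0, 1]'

```text
t: 31.37
eef_pos: [0.6165, -0.1168, 0.1888]
tcp_rot: [[0.001, 0.993, -0.121], [-0.002, -0.121, -0.993], [-1.0, 0.001, 0.002]]
wrist_force: [0.2, 0.6, -3.7]
opening: 0.0516
```

```bash
python3 - <<'E'
from h import *
s=observe();print(s["wrist_force"],s["opening"])
plan(np.array([.6186,-.1170,.145]),Rt(-.118-np.pi/2),n=1)
snap("scene","s16",(200,90,330,240),4);snap("top","t16",(190,140,310,240),6)
E
```

```text
[ 0.24623593  0.64705403 -3.68882407] 0.05160776390275461
pos [ 0.6165 -0.1168  0.1888] rotvec [-0.003   0.0017 -0.0009] tooldelta mm [43.84  2.08 -0.13] n 1
0 [43.8, 2.1, -0.1] [-0.003, 0.0017, -0.0009]
```

View pics/s16.png

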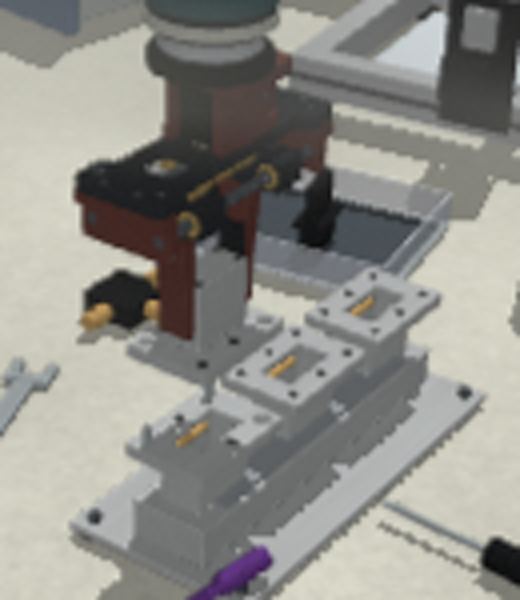

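View pics/t16.png

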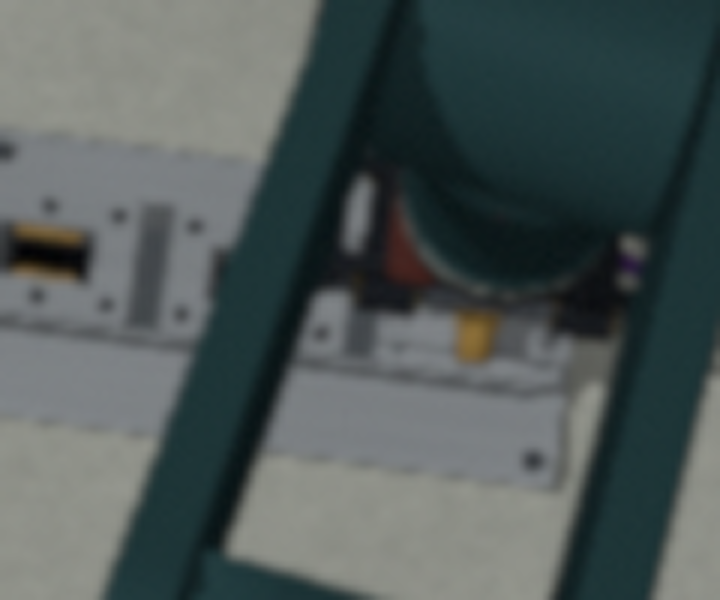

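Call:
play_rows --commands '[10, 0.7, 0, -0.003, 0, 0, 1, 12, 0.7, 0, 0, 0, 0, 1, 12, 0.6, 0, 0, 0, 0, 1, 8, 0, 0, 0, 0, 0, 1, 0, 0, 0, 0, 0, 0, 1]'

```text
t: 31.88
eef_pos: [0.6174, -0.1157, 0.1442]
tcp_rot: [[-0.003, 0.993, -0.117], [-0.0, -0.117, -0.993], [-1.0, -0.003, 0.001]]
wrist_force: [-0.6, 0.1, -3.5]
opening: 0.0518
```

Call:
play_rows --commands '[0, 0, 0, 0, 0, 0, 1, 0, 0, 0, 0, 0, 0, 1, 0, 0, 0, 0, 0, 0, 1, 0, 0, 0, 0, 0, 0, 1, 0, 0, 0, 0, 0, 0, 1]'

```text
t: 32.3
eef_pos: [0.6198, -0.1163, 0.1479]
tcp_rot: [[0.003, 0.993, -0.117], [-0.002, -0.117, -0.993], [-1.0, 0.003, 0.002]]
wrist_force: [0.3, 0.9, -3.8]
opening: 0.0515
```

Call:
play_rows --commands '[0, 0, 0, 0, 0, 0, 1, 0, 0, 0, 0, 0, 0, 1, 0, 0, 0, 0, 0, 0, 1, 0, 0, 0, 0, 0, 0, 1, 0, 0, 0, 0, 0, 0, 1]'

```text
t: 32.72
eef_pos: [0.6194, -0.1162, 0.1474]
tcp_rot: [[0.002, 0.993, -0.117], [-0.002, -0.117, -0.993], [-1.0, 0.002, 0.002]]
wrist_force: [-0.4, 0.8, -3.7]
opening: 0.0516
```

```bash
python3 - <<'E'
from h import *
s=observe();print(s["wrist_force"],s["opening"])
plan(np.array([.6186,-.1170,.1226]),Rt(-.118-np.pi/2),n=1)
f=snap("scene","s17",(215,130,285,230),8)
E
```

```text
[-0.3681464   0.81535633 -3.69879458] 0.05163069649344807
pos [ 0.6194 -0.1162  0.1474] rotvec [ 0.0008  0.0016 -0.0021] tooldelta mm [24.76 -0.78  0.81] n 1
0 [24.8, -0.8, 0.8] [0.0008, 0.0016, -0.0021]
```

View pics/s17.png

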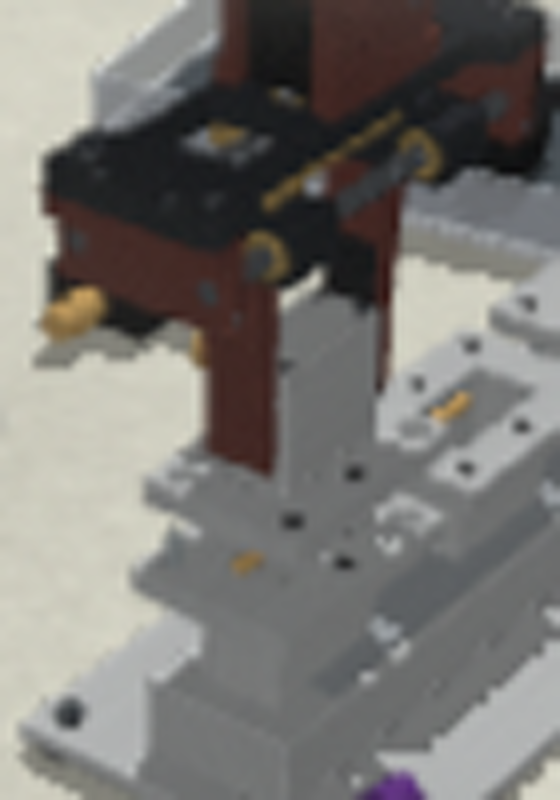

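Call:
play_rows --commands '[3, -0.3, 0.3, 0, 0.001, 0, 1, 3, -0.3, 0.3, 0, 0, 0, 1, 3, 0, 0.2, 0, 0, 0, 1, 1, 0, 0, 0, 0, 0, 1, 0, 0, 0, 0, 0, 0, 1]'

```text
t: 33.18
eef_pos: [0.6184, -0.1169, 0.1367]
tcp_rot: [[0.001, 0.993, -0.117], [-0.0, -0.117, -0.993], [-1.0, 0.001, 0.0]]
wrist_force: [1.5, -0.5, -2.9]
opening: 0.0519
```

Call:
play_rows --commands '[1, 0, 0, 0, 0, 0, 1, 1, 0, 0, 0, 0, 0, 1, 1, 0, 0, 0, 0, 0, 1, 0, 0, 0, 0, 0, 0, 1]'

```text
t: 33.52
eef_pos: [0.6187, -0.117, 0.1342]
tcp_rot: [[0.002, 0.993, -0.117], [-0.001, -0.117, -0.993], [-1.0, 0.002, 0.001]]
wrist_force: [-0.2, 0.2, -4.0]
opening: 0.052
```

Call:
play_rows --commands '[1, 0, 0, 0, 0, 0, 1, 1, 0, 0, 0, 0, 0, 1, 1, 0, 0, 0, 0, 0, 1, 0, 0, 0, 0, 0, 0, 1]'

```text
t: 33.85
eef_pos: [0.6185, -0.117, 0.1311]
tcp_rot: [[0.001, 0.993, -0.117], [-0.001, -0.117, -0.993], [-1.0, 0.002, 0.001]]
wrist_force: [-1.2, -0.0, -3.4]
opening: 0.0516
```

```bash
python3 - <<'E'
from h import *
s=observe();print(s["wrist_force"],s["wrist_torque"],s["opening"])
plan(np.array([.6186,-.1170,.1226]),Rt(-.118-np.pi/2),n=1)
E
```

```text
[-1.19209425 -0.00369168 -3.36667575] [-0.08226689  0.09208943  0.04728309] 0.051632378823935454
pos [ 0.6185 -0.117   0.1311] rotvec [ 0.0008  0.0006 -0.0016] tooldelta mm [ 8.49  0.05 -0.01] n 1
0 [8.5, 0.0, -0.0] [0.0008, 0.0006, -0.0016]
```

Already 5 mm onto the dowels with no resistance. Continue down.

Call:
play_rows --commands '[1, 0, 0, 0, 0, 0, 1, 1, 0, 0, 0, 0, 0, 1, 1, 0, 0, 0, 0, 0, 1, 1, 0, 0, 0, 0, 0, 1, 0, 0, 0, 0, 0, 0, 1]'

```text
t: 34.27
eef_pos: [0.6185, -0.117, 0.127]
tcp_rot: [[0.001, 0.993, -0.117], [-0.001, -0.117, -0.993], [-1.0, 0.002, 0.001]]
wrist_force: [-2.0, -1.2, -3.7]
opening: 0.0519
```

Call:
play_rows --commands '[1, 0, 0, 0, 0, 0, 1, 1, 0, 0, 0, 0, 0, 1, 1, 0, 0, 0, 0, 0, 1, 0, 0, 0, 0, 0, 0, 1]'

```text
t: 34.6
eef_pos: [0.6186, -0.117, 0.1241]
tcp_rot: [[0.002, 0.993, -0.117], [-0.001, -0.117, -0.993], [-1.0, 0.002, 0.001]]
wrist_force: [-2.3, -1.7, -2.7]
opening: 0.0517
```

Call:
play_rows --commands '[1, 0, 0, 0, 0, 0, 1, 0.5, 0, 0, 0, 0, 0, 1, 0, 0, 0, 0, 0, 0, 1, 0, 0, 0, 0, 0, 0, 1]'

```text
t: 34.93
eef_pos: [0.6186, -0.117, 0.1227]
tcp_rot: [[0.002, 0.993, -0.117], [-0.001, -0.117, -0.993], [-1.0, 0.002, 0.001]]
wrist_force: [-2.8, -0.5, -1.8]
opening: 0.0517
```

Call:
play_rows --commands '[0.5, 0, 0, 0, 0, 0, 1, 0.5, 0, 0, 0, 0, 0, 1, 0, 0, 0, 0, 0, 0, 1]'

```text
t: 35.18
eef_pos: [0.6187, -0.117, 0.1227]
tcp_rot: [[0.002, 0.993, -0.117], [-0.001, -0.117, -0.993], [-1.0, 0.002, 0.001]]
wrist_force: [-5.3, 0.2, 4.6]
opening: 0.0515
```

Seated at z = 0.1227 (expected 0.1226). Release, rise.

Call:
play_rows --commands '[0, 0, 0, 0, 0, 0, -0.5, 0, 0, 0, 0, 0, 0, -0.5, 0, 0, 0, 0, 0, 0, -0.5, -10, 0, 0, 0, 0, 0, -0.5, -20, 0, 0, 0, 0, 0, -0.5]'

```text
t: 35.6
eef_pos: [0.6174, -0.1164, 0.1504]
tcp_rot: [[-0.002, 0.993, -0.117], [0.001, -0.117, -0.993], [-1.0, -0.002, -0.0]]
wrist_force: [0.9, 0.0, 0.1]
opening: 0.0655
```

Call:
play_rows --commands '[-30, 0, 0, 0, 0, 0, -0.5, -30, 0, 0, 0, 0, 0, -0.5, -20, 0, 0, 0, 0, 0, -0.5, 0, 0, 0, 0, 0, 0, -0.5]'

```text
t: 35.93
eef_pos: [0.6221, -0.1177, 0.238]
tcp_rot: [[0.012, 0.993, -0.117], [-0.004, -0.117, -0.993], [-1.0, 0.012, 0.002]]
wrist_force: [1.0, -0.6, 0.9]
opening: 0.0658
```

```bash
python3 - <<'E'
from h import *
snap("scene","s18",(215,130,315,240),7)
# pin grasp: pin at .582,-.335; jaws angle options
plan(np.array([.582,-.3355,.25]),Rt(-1.69),n=8)
E
```

```text
pos [ 0.6208 -0.1174  0.2355] rotvec [ 0.0021  0.0015 -0.0089] tooldelta mm [-14.29 -12.92 221.16] n 8
0 [-1.8, -1.6, 27.6] [0.0003, 0.0002, -0.0011]
1 [-1.8, -1.6, 27.6] [0.0003, 0.0002, -0.0011]
2 [-1.8, -1.6, 27.6] [0.0003, 0.0002, -0.0011]
3 [-1.8, -1.6, 27.6] [0.0003, 0.0002, -0.0011]
4 [-1.8, -1.6, 27.6] [0.0003, 0.0002, -0.0011]
5 [-1.8, -1.6, 27.6] [0.0003, 0.0002, -0.0011]
6 [-1.8, -1.6, 27.6] [0.0003, 0.0002, -0.0011]
7 [-1.8, -1.6, 27.6] [0.0003, 0.0002, -0.0011]
```

View pics/s18.png

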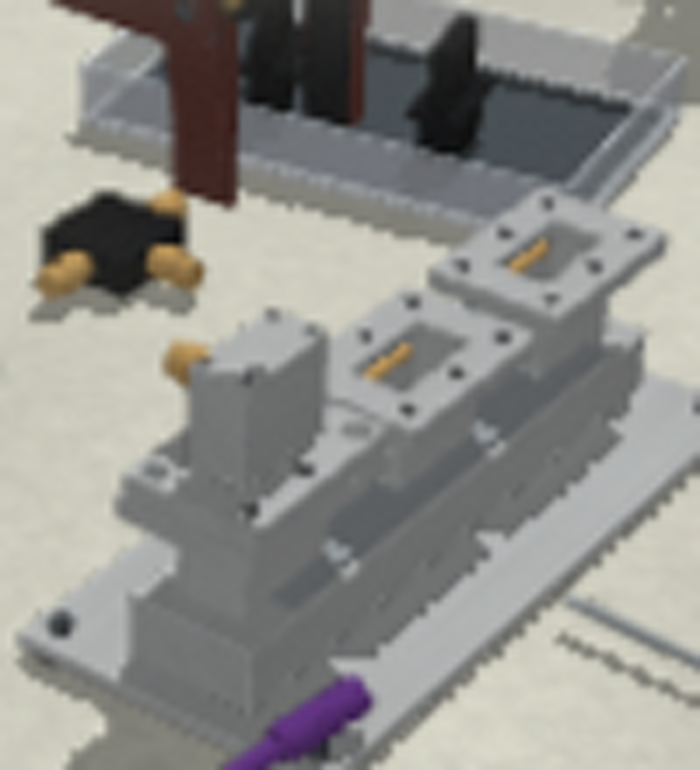

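Call:
play_rows --commands '[0, -1.6, 27.6, 0, 0, 0, -0.5, 0, -1.6, 27.6, 0, 0, 0, -0.5, 0, -1.6, 27.6, 0, 0, 0, -0.5, 0, -1.6, 27.6, 0, 0, 0, -0.5, 0, -1.6, 27.6, 0, 0, 0, -0.5]'

```text
t: 36.4
eef_pos: [0.5936, -0.2537, 0.2307]
tcp_rot: [[0.0, 0.993, -0.117], [0.0, -0.117, -0.993], [-1.0, 0.0, -0.0]]
wrist_force: [0.3, -1.0, 0.2]
opening: 0.066
```

Call:
play_rows --commands '[0, -1.6, 27.6, 0, 0, 0, -0.5, 0, -1.6, 27.6, 0, 0, 0, -0.5, 0, -1.6, 27.6, 0, 0, 0, -0.5, 0, 0, 0, 0, 0, 0, -0.5, 0, 0, 0, 0, 0, 0, -0.5]'

```text
t: 36.82
eef_pos: [0.5792, -0.3357, 0.2305]
tcp_rot: [[0.001, 0.993, -0.119], [0.001, -0.119, -0.993], [-1.0, 0.0, -0.001]]
wrist_force: [-0.6, -0.2, -0.2]
opening: 0.0658
```

Call:
play_rows --commands '[20, 0, 0, 0, 0, 0, -0.5, 20, 0, 0, 0, 0, 0, -0.5, 20, 0, 0, 0, 0, 0, -0.5, 0, 0, 0, 0, 0, 0, -0.5, 0, 0, 0, 0, 0, 0, -0.5]'

```text
t: 37.23
eef_pos: [0.5794, -0.3328, 0.1705]
tcp_rot: [[-0.001, 0.993, -0.116], [0.002, -0.116, -0.993], [-1.0, -0.001, -0.002]]
wrist_force: [-0.0, 0.1, 0.5]
opening: 0.0659
```

Call:
play_rows --commands '[0, 0, 0, 0, 0, 0, -0.5, 0, 0, 0, 0, 0, 0, -0.5, 0, 0, 0, 0, 0, 0, -0.5, 0, 0, 0, 0, 0, 0, -0.5]'

```text
t: 37.57
eef_pos: [0.5808, -0.335, 0.1732]
tcp_rot: [[0.004, 0.993, -0.117], [-0.002, -0.117, -0.993], [-1.0, 0.004, 0.002]]
wrist_force: [0.4, 0.7, 0.7]
opening: 0.0657
```

```bash
python3 - <<'E'
from h import *
f=snap("scene","s19",(150,170,250,290),6);g=snap("top","t19",(310,180,380,240),8)
plan(np.array([.582,-.3355,.108]),Rt(-1.69),n=1)
E
```

```text
pos [ 0.5805 -0.3349  0.1727] rotvec [ 0.002   0.0011 -0.0031] tooldelta mm [64.71  1.36  0.32] n 1
0 [64.7, 1.4, 0.3] [0.002, 0.0011, -0.0031]
```

View pics/s19.png

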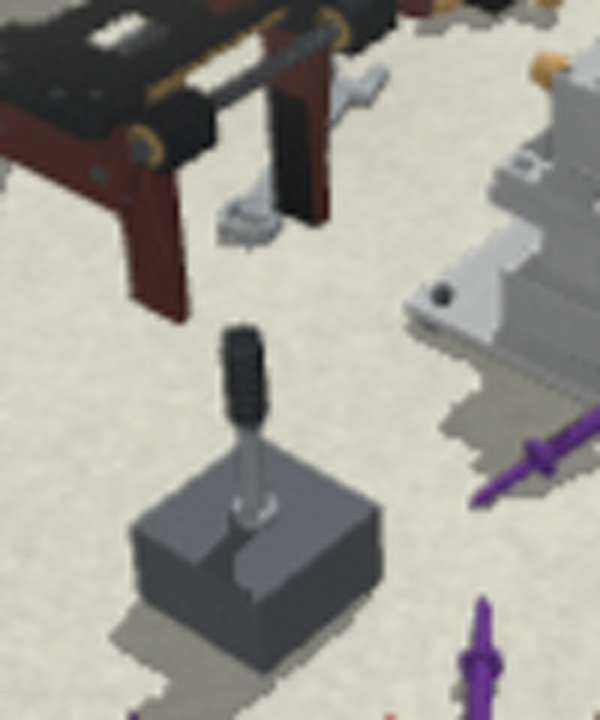

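Call:
play_rows --commands '[15, 0.3, 0, 0, 0, 0, -0.5, 15, 0.3, 0, 0, 0, 0, -0.5, 15, 0.3, 0, 0, 0, 0, -0.5, 12, 0.3, 0, 0, 0, 0, -0.5, 6, 0, 0, 0, 0, 0, -0.5]'

```text
t: 38.08
eef_pos: [0.5808, -0.3345, 0.1074]
tcp_rot: [[0.0, 0.993, -0.117], [0.0, -0.117, -0.993], [-1.0, 0.0, -0.0]]
wrist_force: [0.1, 0.2, -1.2]
opening: 0.0658
```

Call:
play_rows --commands '[0, 0, 0, 0, 0, 0, -0.5, 0, 0, 0, 0, 0, 0, -0.5, 0, 0, 0, 0, 0, 0, -0.5, 0, 0, 0, 0, 0, 0, -0.5]'

```text
t: 38.42
eef_pos: [0.5821, -0.3354, 0.11]
tcp_rot: [[0.003, 0.993, -0.117], [-0.002, -0.117, -0.993], [-1.0, 0.004, 0.001]]
wrist_force: [0.3, -0.6, -0.2]
opening: 0.0656
```

Call:
play_rows --commands '[0, 0, 0, 0, 0, 0, 1, 0, 0, 0, 0, 0, 0, 1, 0, 0, 0, 0, 0, 0, 1, 0, 0, 0, 0, 0, 0, 1, 0, 0, 0, 0, 0, 0, 1]' --squeeze 8

```text
t: 38.83
eef_pos: [0.5815, -0.335, 0.1091]
tcp_rot: [[0.002, 0.993, -0.117], [-0.001, -0.117, -0.993], [-1.0, 0.002, 0.001]]
wrist_force: [-0.8, -0.3, -0.2]
opening: 0.0361
```

Call:
play_rows --commands '[0, 0, 0, 0, 0, 0, 1, 0, 0, 0, 0, 0, 0, 1, 0, 0, 0, 0, 0, 0, 1, 0, 0, 0, 0, 0, 0, 1, 0, 0, 0, 0, 0, 0, 1]'

```text
t: 39.25
eef_pos: [0.5815, -0.3353, 0.109]
tcp_rot: [[0.002, 0.993, -0.117], [-0.001, -0.117, -0.993], [-1.0, 0.002, 0.001]]
wrist_force: [0.3, -0.9, 0.6]
opening: 0.0157
```

```bash
python3 - <<'E'
from h import *
s=observe();print(s["eef_pos"],s["wrist_force"],s["opening"])
f=snap("scene","s20",(150,170,250,290),6);g=snap("top","t20",(310,180,380,240),8)
E
```

```text
[ 0.5815101  -0.33533933  0.10899824] [ 0.3315592 -0.9048741  0.5612557] 0.01573222658642656
```

View pics/s20.png

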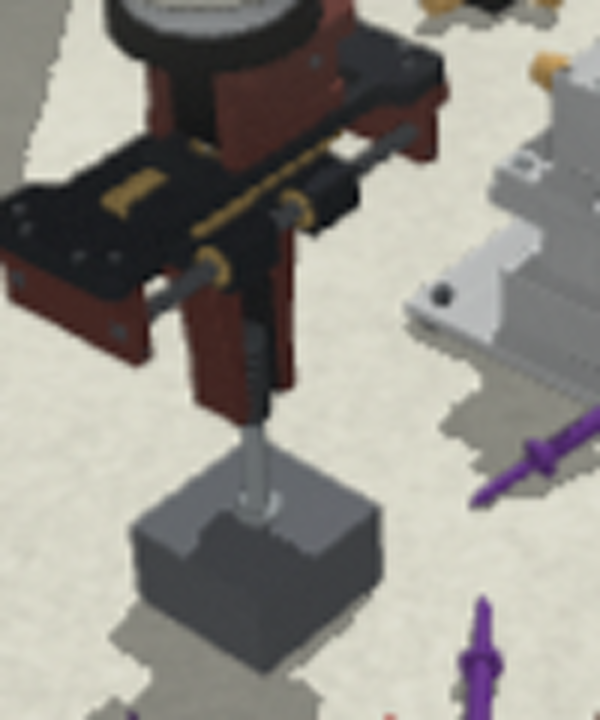

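Call:
play_rows --commands '[0, 0, 0, 0, 0, 0, 1, 0, 0, 0, 0, 0, 0, 1, -5, 0, 0, 0, 0, 0, 1, -10, 0, 0, 0, 0, 0, 1, -15, 0, 0, 0, 0, 0, 1]' --squeeze 45

```text
t: 39.77
eef_pos: [0.5809, -0.3348, 0.1386]
tcp_rot: [[0.001, 0.993, -0.117], [-0.0, -0.117, -0.993], [-1.0, 0.001, -0.0]]
wrist_force: [-0.1, -0.7, -1.4]
opening: 0.0153
```

Call:
play_rows --commands '[-15, 0, 0, 0, 0, 0, 1, -20, 0, 0, 0, 0, 0, 1, -30, 0, 0, 0, 0, 0, 1, -30, 0, 0, 0, 0, 0, 1, -30, 0, 0, 0, 0, 0, 1]'

```text
t: 40.18
eef_pos: [0.5809, -0.3335, 0.266]
tcp_rot: [[0.002, 0.993, -0.117], [0.001, -0.117, -0.993], [-1.0, 0.002, -0.001]]
wrist_force: [0.3, -0.9, -1.1]
opening: 0.0149
```

Call:
play_rows --commands '[-8, 0, 0, 0, 0, 0, 1, 0, 0, 0, 0, 0, 0, 1]'

```text
t: 40.35
eef_pos: [0.5827, -0.3351, 0.276]
tcp_rot: [[0.008, 0.993, -0.117], [-0.004, -0.117, -0.993], [-1.0, 0.008, 0.003]]
wrist_force: [0.7, -0.4, -0.7]
opening: 0.0155
```

```bash
python3 - <<'E'
from h import *
s=observe();print(s["eef_pos"],s["wrist_force"],s["opening"])
f=snap("scene","s21",(150,100,310,260),4)
plan(np.array([.6445,-.0858,.272]),Rt(-1.689),n=9)
E
```

```text
[ 0.58269702 -0.33514777  0.27599119] [ 0.67278055 -0.37113613 -0.72572171] 0.015486485365482135
pos [ 0.5816 -0.3345  0.2733] rotvec [ 0.0012  0.001  -0.0043] tooldelta mm [   1.16   33.43 -254.38] n 9
0 [0.1, 3.7, -28.3] [0.0001, 0.0001, -0.0005]
1 [0.1, 3.7, -28.3] [0.0001, 0.0001, -0.0005]
2 [0.1, 3.7, -28.3] [0.0001, 0.0001, -0.0005]
3 [0.1, 3.7, -28.3] [0.0001, 0.0001, -0.0005]
4 [0.1, 3.7, -28.3] [0.0001, 0.0001, -0.0005]
5 [0.1, 3.7, -28.3] [0.0001, 0.0001, -0.0005]
6 [0.1, 3.7, -28.3] [0.0001, 0.0001, -0.0005]
7 [0.1, 3.7, -28.3] [0.0001, 0.0001, -0.0005]
8 [0.1, 3.7, -28.3] [0.0001, 0.0001, -0.0005]
```

View pics/s21.png

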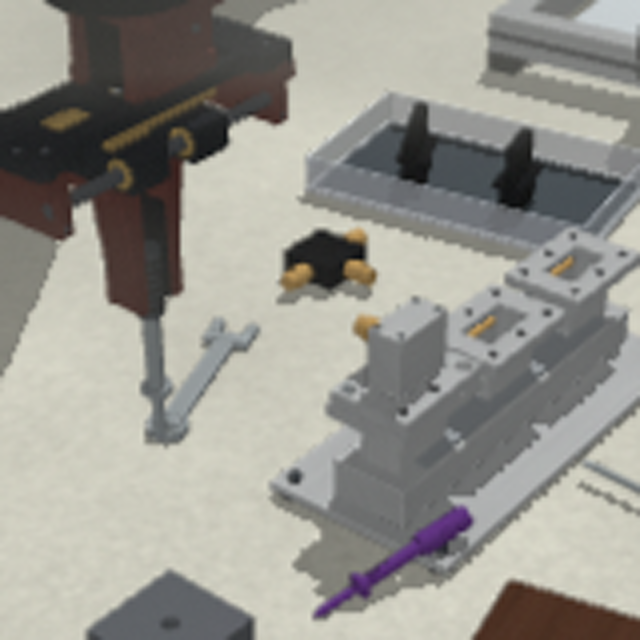

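Call:
play_rows --commands '[0.1, 3.7, -28.3, 0, 0, 0, 1, 0.1, 3.7, -28.3, 0, 0, 0, 1, 0.1, 3.7, -28.3, 0, 0, 0, 1, 0.1, 3.7, -28.3, 0, 0, 0, 1, 0.1, 3.7, -28.3, 0, 0, 0, 1]'

```text
t: 40.82
eef_pos: [0.6147, -0.1943, 0.2685]
tcp_rot: [[-0.003, 0.993, -0.117], [0.002, -0.117, -0.993], [-1.0, -0.003, -0.001]]
wrist_force: [0.2, 0.1, -0.7]
opening: 0.0152
```

Call:
play_rows --commands '[0.1, 3.7, -28.3, 0, 0, 0, 1, 0.1, 3.7, -28.3, 0, 0, 0, 1, 0.1, 3.7, -28.3, 0, 0, 0, 1, 0.1, 3.7, -28.3, 0, 0, 0, 1, 0, 0, 0, 0, 0, 0, 1]'

```text
t: 41.23
eef_pos: [0.6432, -0.08, 0.2681]
tcp_rot: [[-0.002, 0.994, -0.113], [0.004, -0.113, -0.994], [-1.0, -0.003, -0.003]]
wrist_force: [-0.4, -0.0, 0.5]
opening: 0.0151
```

Call:
play_rows --commands '[10, 0, 0, 0, 0, 0, 1, 15, 0, 0, 0, 0, 0, 1, 15, 0, 0, 0, 0, 0, 1, 10, 0, 0, 0, 0, 0, 1, 0, 0, 0, 0, 0, 0, 1]'

```text
t: 41.65
eef_pos: [0.6413, -0.0862, 0.2166]
tcp_rot: [[-0.005, 0.993, -0.118], [0.001, -0.118, -0.993], [-1.0, -0.005, -0.0]]
wrist_force: [-1.0, -0.3, -0.7]
opening: 0.0153
```

Call:
play_rows --commands '[0, 0, 0, 0, 0, 0, 1, 0, 0, 0, 0, 0, 0, 1, 0, 0, 0, 0, 0, 0, 1, 0, 0, 0, 0, 0, 0, 1, 0, 0, 0, 0, 0, 0, 1]'

```text
t: 42.07
eef_pos: [0.6446, -0.086, 0.2218]
tcp_rot: [[0.003, 0.993, -0.117], [-0.001, -0.117, -0.993], [-1.0, 0.004, 0.001]]
wrist_force: [-0.6, 0.1, 0.0]
opening: 0.0154
```

Call:
play_rows --commands '[0, 0, 0, 0, 0, 0, 1, 0, 0, 0, 0, 0, 0, 1, 0, 0, 0, 0, 0, 0, 1, 0, 0, 0, 0, 0, 0, 1, 0, 0, 0, 0, 0, 0, 1]'

```text
t: 42.48
eef_pos: [0.6441, -0.0858, 0.221]
tcp_rot: [[0.002, 0.993, -0.117], [-0.001, -0.117, -0.993], [-1.0, 0.002, 0.001]]
wrist_force: [0.8, 0.7, -0.6]
opening: 0.0153
```

```bash
python3 - <<'E'
from h import *
s=observe();print(s["eef_pos"],s["wrist_force"],s["opening"])
f=snap("scene","s22",(220,110,310,210),8)
plan(np.array([.6445,-.0858,.21]),Rt(-1.689),n=1)
def c(p): return ((proj(f,p)-[220,110])+.5)*8-.5
e=observe()["eef_pos"]
for h in(-103,-96,-69):print("pin axis",h,c(e+[0,0,h/1e3]).round(0))
L=np.array([.6445,-.0858,.1]);print("lock hole at .1",c(L).round(0))
E
```

```text
[ 0.64413493 -0.08575179  0.22099291] [ 0.77467157  0.72459645 -0.61273736] 0.015320671073781445
pos [ 0.6441 -0.0857  0.221 ] rotvec [ 0.0011  0.0006 -0.002 ] tooldelta mm [1.096e+01 3.700e-01 1.000e-02] n 1
0 [11.0, 0.4, 0.0] [0.0011, 0.0006, -0.002]
pin axis -103 [369. 608.]
pin axis -96 [370. 590.]
pin axis -69 [373. 520.]
lock hole at .1 [368. 653.]
```

View pics/s22.png

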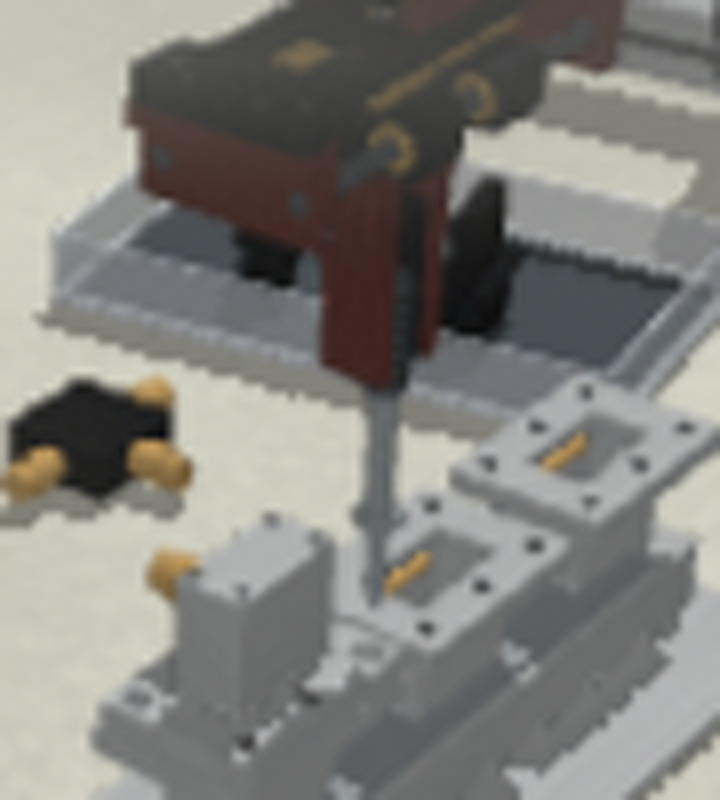

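Call:
play_rows --commands '[3, -0.5, 0, 0, 0, 0, 1, 3, -0.5, 0, 0, 0, 0, 1, 2, 0, 0, 0, 0, 0, 1, 2, 0, 0, 0, 0, 0, 1, 0, 0, 0, 0, 0, 0, 1]'

```text
t: 42.95
eef_pos: [0.6428, -0.0856, 0.2102]
tcp_rot: [[0.001, 0.993, -0.117], [-0.001, -0.117, -0.993], [-1.0, 0.001, 0.0]]
wrist_force: [0.6, 0.2, -0.1]
opening: 0.0152
```

Call:
play_rows --commands '[2, 0, 0, 0, 0, 0, 1, 2, 0, 0, 0, 0, 0, 1, 0, 0, 0, 0, 0, 0, 1, 0, 0, 0, 0, 0, 0, 1]'

```text
t: 43.28
eef_pos: [0.6431, -0.0857, 0.2068]
tcp_rot: [[0.002, 0.993, -0.117], [-0.001, -0.117, -0.993], [-1.0, 0.002, 0.001]]
wrist_force: [0.1, 0.2, -0.9]
opening: 0.0152
```

```bash
python3 - <<'E'
from h import *
s=observe();print(s["eef_pos"],s["wrist_force"],s["opening"])
f=snap("scene","s23",(240,150,300,210),12)
def c(p): return ((proj(f,p)-[240,150])+.5)*12-.5
L=np.array([.6445,-.0858,.1]);print("lock hole",c(L).round(0),"axis at tip",c(np.array([.6445,-.0858,s["eef_pos"][2]-.103])).round(0))
E
```

```text
[ 0.64307813 -0.08567246  0.20682021] [ 0.14941976  0.24436378 -0.9017784 ] 0.015173416679022443
lock hole [313. 500.] axis at tip [313. 486.]
```

View pics/s23.png

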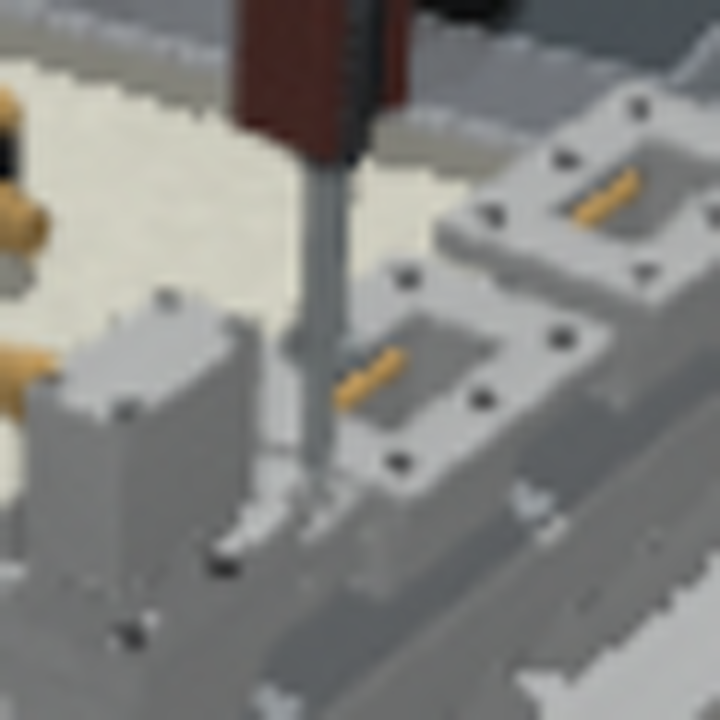

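Call:
play_rows --commands '[1.5, 0, 0, 0, 0, 0, 1, 1.5, 0, 0, 0, 0, 0, 1, 1.5, 0, 0, 0, 0, 0, 1, 0, 0, 0, 0, 0, 0, 1]'

```text
t: 43.67
eef_pos: [0.6429, -0.0856, 0.202]
tcp_rot: [[0.001, 0.993, -0.117], [-0.001, -0.117, -0.993], [-1.0, 0.001, 0.001]]
wrist_force: [-0.4, -0.8, 0.5]
opening: 0.0153
```

Call:
play_rows --commands '[1.5, 0, 0, 0, 0, 0, 1, 1.5, 0, 0, 0, 0, 0, 1, 1.5, 0, 0, 0, 0, 0, 1, 0, 0, 0, 0, 0, 0, 1]'

```text
t: 44.0
eef_pos: [0.643, -0.0856, 0.1976]
tcp_rot: [[0.001, 0.993, -0.117], [-0.001, -0.117, -0.993], [-1.0, 0.001, 0.0]]
wrist_force: [-0.1, 0.3, -0.9]
opening: 0.0154
```

Call:
play_rows --commands '[2, 0, 0, 0, 0, 0, 1, 2, 0, 0, 0, 0, 0, 1, 2, 0, 0, 0, 0, 0, 1, 0, 0, 0, 0, 0, 0, 1]'

```text
t: 44.33
eef_pos: [0.6429, -0.0856, 0.1914]
tcp_rot: [[0.001, 0.993, -0.117], [-0.001, -0.117, -0.993], [-1.0, 0.001, 0.001]]
wrist_force: [-0.2, 0.2, -0.6]
opening: 0.0151
```

Call:
play_rows --commands '[2, 0, 0, 0, 0, 0, 1, 2, 0, 0, 0, 0, 0, 1, 2, 0, 0, 0, 0, 0, 1, 0, 0, 0, 0, 0, 0, 1]'

```text
t: 44.67
eef_pos: [0.6429, -0.0856, 0.1854]
tcp_rot: [[0.001, 0.993, -0.117], [-0.001, -0.117, -0.993], [-1.0, 0.001, 0.001]]
wrist_force: [-0.4, 0.2, -0.3]
opening: 0.0154
```

In the hole, no resistance. 16 mm to go.

Call:
play_rows --commands '[2.5, 0, 0, 0, 0, 0, 1, 2.5, 0, 0, 0, 0, 0, 1, 2.5, 0, 0, 0, 0, 0, 1, 2.5, 0, 0, 0, 0, 0, 1, 0, 0, 0, 0, 0, 0, 1]'

```text
t: 45.08
eef_pos: [0.6428, -0.0856, 0.1753]
tcp_rot: [[0.001, 0.993, -0.117], [-0.001, -0.117, -0.993], [-1.0, 0.001, 0.0]]
wrist_force: [-1.2, -0.2, 0.5]
opening: 0.0155
```

Call:
play_rows --commands '[1.5, 0, 0, 0, 0, 0, 1, 1.5, 0, 0, 0, 0, 0, 1, 1, 0, 0, 0, 0, 0, 1, 0, 0, 0, 0, 0, 0, 1]'

```text
t: 45.42
eef_pos: [0.6431, -0.0857, 0.1717]
tcp_rot: [[0.002, 0.993, -0.117], [-0.001, -0.117, -0.993], [-1.0, 0.002, 0.001]]
wrist_force: [0.1, -0.1, -0.5]
opening: 0.0152
```

Call:
play_rows --commands '[0.8, 0, 0, 0, 0, 0, 1, 0.7, 0, 0, 0, 0, 0, 1, 0, 0, 0, 0, 0, 0, 1, 0, 0, 0, 0, 0, 0, 1]'

```text
t: 45.75
eef_pos: [0.6432, -0.0857, 0.1705]
tcp_rot: [[0.002, 0.993, -0.117], [-0.001, -0.117, -0.993], [-1.0, 0.002, 0.001]]
wrist_force: [0.4, 0.4, -1.0]
opening: 0.0153
```

Call:
play_rows --commands '[0.8, 0, 0, 0, 0, 0, 1, 0.7, 0, 0, 0, 0, 0, 1, 0, 0, 0, 0, 0, 0, 1, 0, 0, 0, 0, 0, 0, 1]'

```text
t: 46.08
eef_pos: [0.6432, -0.0857, 0.169]
tcp_rot: [[0.002, 0.993, -0.117], [-0.001, -0.117, -0.993], [-1.0, 0.002, 0.001]]
wrist_force: [-1.0, -0.6, -0.2]
opening: 0.0151
```

Call:
play_rows --commands '[0.6, 0, 0, 0, 0, 0, 1, 0, 0, 0, 0, 0, 0, 1, 0, 0, 0, 0, 0, 0, 1]'

```text
t: 46.33
eef_pos: [0.6434, -0.0857, 0.1689]
tcp_rot: [[0.003, 0.993, -0.117], [-0.001, -0.117, -0.993], [-1.0, 0.003, 0.001]]
wrist_force: [-0.3, -0.5, 4.3]
opening: 0.0153
```

Collar contact at the expected height (0.169). Release and rise.

Call:
play_rows --commands '[0, 0, 0, 0, 0, 0, 0.3, 0, 0, 0, 0, 0, 0, 0.3, 0, 0, 0, 0, 0, 0, 0.3, 0, 0, 0, 0, 0, 0, 0.3, 0, 0, 0, 0, 0, 0, 0.3]'

```text
t: 46.75
eef_pos: [0.6432, -0.0857, 0.1681]
tcp_rot: [[0.002, 0.993, -0.117], [-0.001, -0.117, -0.993], [-1.0, 0.002, 0.001]]
wrist_force: [0.3, 0.0, 0.2]
opening: 0.0306
```

Call:
play_rows --commands '[-5, 0, 0, 0, 0, 0, 0.3, -10, 0, 0, 0, 0, 0, 0.3, -20, 0, 0, 0, 0, 0, 0.3, -25, 0, 0, 0, 0, 0, 0.3, -25, 0, 0, 0, 0, 0, 0.3]'

```text
t: 47.17
eef_pos: [0.6428, -0.0856, 0.2548]
tcp_rot: [[0.002, 0.993, -0.117], [-0.001, -0.117, -0.993], [-1.0, 0.002, 0.001]]
wrist_force: [-0.1, -0.4, -0.3]
opening: 0.0306
```

Call:
play_rows --commands '[-10, -20, 20, 0, 0, 0, 0.3, 0, -20, 30, 0, 0, 0, 0.3, 0, -20, 30, 0, 0, 0, 0.3, 0, -20, 30, 0, 0, 0, 0.3, 0, -20, 30, 0, 0, 0, 0.3]'

```text
t: 47.58
eef_pos: [0.5266, -0.214, 0.2646]
tcp_rot: [[0.004, 0.993, -0.116], [-0.002, -0.116, -0.993], [-1.0, 0.004, 0.001]]
wrist_force: [-0.4, -0.8, -0.1]
opening: 0.0309
```

Call:
play_rows --commands '[0, -20, 30, 0, 0, 0, 0.3, 0, -20, 30, 0, 0, 0, 0.3, 0, 0, 0, 0, 0, 0, 0.3, 0, 0, 0, 0, 0, 0, 0.3]'

```text
t: 47.92
eef_pos: [0.4799, -0.2693, 0.2643]
tcp_rot: [[0.003, 0.993, -0.121], [-0.001, -0.121, -0.993], [-1.0, 0.003, 0.001]]
wrist_force: [0.4, 0.1, 0.7]
opening: 0.0307
```

```bash
python3 - <<'E'
from h import *
s=observe();print(s["t"],s["eef_pos"],s["wrist_force"])
snap("scene","s24");f=load("s24")
im=f["color"][110:230,210:330,::-1];cv2.imwrite("pics/e1.png",cv2.resize(im,None,fx=5,fy=5,interpolation=cv2.INTER_CUBIC))
snap("top","t24",(80,140,330,300),3)
E
```

```text
47.9167 [ 0.4799256  -0.26931162  0.26428493] [0.43446736 0.11658052 0.74736712]
```

View pics/e1.png

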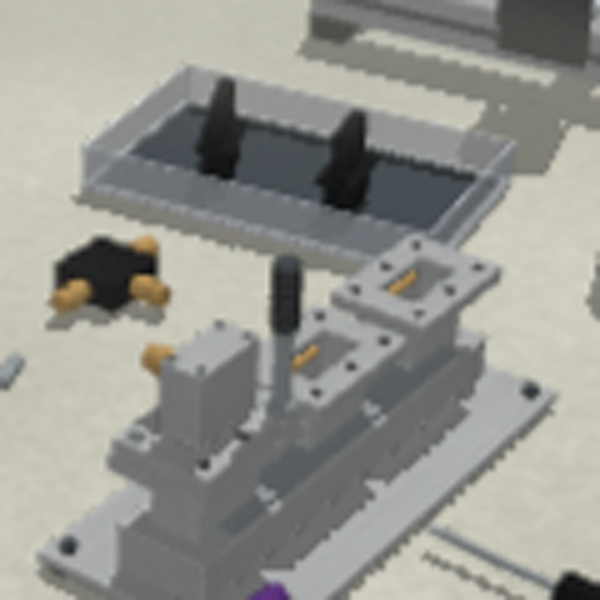

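View pics/s24.png

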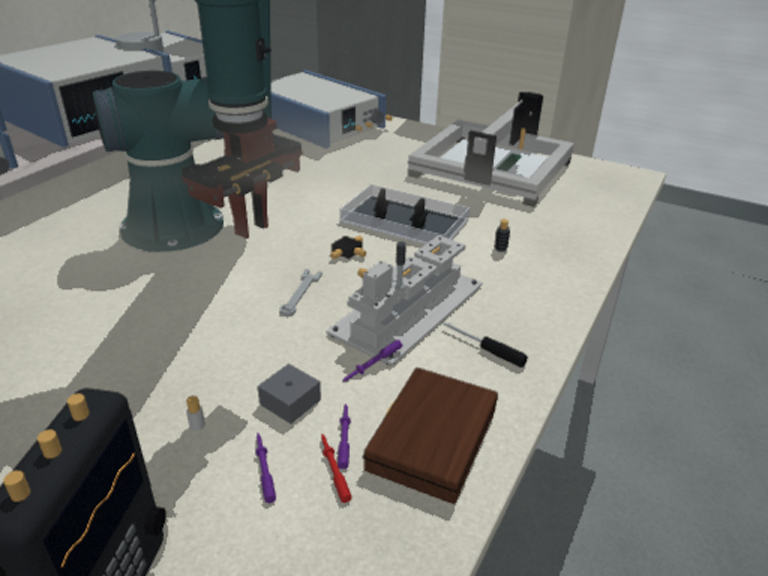

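View pics/t24.png

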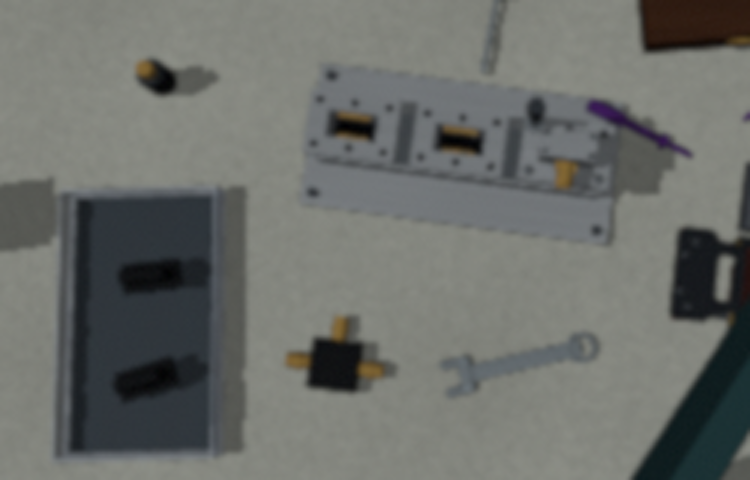

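```bash
python3 - <<'E'
from h import *
f=load("s24");g=load("t24")
c=lambda p:(((proj(f,p)-[210,110])+.5)*5-.5).round(1)
L=np.array([.6445,-.0858,0])
print("pred pin top",c(L+[0,0,.19]),"collar",c(L+[0,0,.1025]))
P=np.array([.6187,-.117,.1]);x=DX*.022;y=DY*.034
print("adapter box top hole corners/pred mid hole +x",c(P+x),c(P+x-y),c(P-x-y))
E
```

```text
pred pin top [286.1 261.8] collar [280.2 404.3]
adapter box top hole corners/pred mid hole +x [243. 437.] [204.4 466.9] [136.5 437.1]
```

```bash
python3 -c "
from h import *
s=observe();print(s['t'],np.abs(s['dq']).max());print(sign_off())"
```

```text
48.0167 0.02013896298416057
the job is handed in; nothing more can be done
None
```

The divider is ready for measurement and the job is handed in, at about 48 s on the robot's clock. No verdict is reported, so the checks below are my own.

- **Plugs:** Two plugs were present, in ports a and c; port b started open. I rocked both out with no sign of the divider moving, and both stand in the tray.
- **Adapter:** It had been knocked about 2–5 cm aside while I worked on the plugs, so I measured it again before picking it up. It went over the dowels with almost no force and seated at the expected height, within about 0.1 mm.
- **Locking pin:** It went down freely and the collar touched at the expected height. In the last picture the pin top, collar and three flange holes lie within about 2 pixels, on the 5x enlarged image, of where they should be (about 1 mm).
- **At hand-in:** The gripper was open and clear of everything, with wrist force near zero.

- **Look-alike pins:** The purple and red look-alikes, which stood on their tips, fell over during the first seconds. My gripper passed about 5 cm or more above them, so I believe they toppled on their own, though I did not see it happen. One lies against the divider's base plate; I left them all where they fell.
- **Arm settling:** The arm overshot by 3–5 mm after quick moves and took up to a second to settle, so some readings taken mid-swing differed from the plan until it did.

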